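# Lock the lens, drop the kickstand, hold the bench magnifier upright

## Task

Make the tilted-back bench magnifier ready for use. First turn the lock ring round its lens counter-clockwise by its peg, all the way to the locked mark; then flip the kickstand forward over its centre so that it snaps fully down; then take the top handle, pull the lens frame up until it is upright with the kickstand's foot standing on the base, and keep holding it there, because it tips back when let go: finish while still holding it upright. Leave the bottle, the tissue box and the dish beside it where they are.

Things in the scene. Friction and masses are not known exactly. Their poses are not given: they have to be found in the camera images.
- stand: Fixed grey base plate, 12 mm thick, x -75 to 160, y -80 to 140 mm from the origin, which lies on the bench straight below the frame's hinge. x points away from the user's side, y to the left along the hinge, z up. The hinge axis is along y, 30 mm above the origin. Two posts on which the tilted frame rests: x 140, y +58 and -58, 142 mm tall. A tall microscope stands close by on its -y side.
- lens_frame (a joint): Lean of the lens frame (aluminium, 150 x 16 x 185 mm, 0.9 kg) on its hinge, rad: 0 upright, 0.72 (start) leaning back, to the base's +x, on its rests; it falls back there when let go; negative: forward. At the handle, holding it upright takes about 1 N, lifting it off its rests 3 to 5 N. With the kickstand down, the foot meets the base's black pad at 0 and stops it.
- handle_bar (a point): Middle of the round steel handle bar above the frame: 14 mm thick, along the base's y, 70 mm free length, 43 mm clear below it. It lies 235 mm from the hinge axis along the frame and 20 mm behind the hinge plane (265 mm above the bench when upright). Site axes: z up along the frame, x square to the frame to its back, y along the bar. The bar may turn in the fingers' grip.
- lock_ring (a joint): Turn of the dark steel lock ring (117 mm across, on the frame's front face round the lens), rad, counter-clockwise seen from the front: 0 open, 1.05 locked, at its end stop, where the peg lines up with the black line on the frame's top rail. It stays where it is left; turning takes 1 to 2 N at the peg.
- ring_peg (a point): Point on the axis of the ring's steel peg, 16 mm below its free end; the peg is 12 mm thick and stands 35 mm out of the ring, square to the frame, 51 mm from the lens axis. The point's x axis runs along the peg from the free end into the frame. Seen from the front the peg is 50 degrees right of the top of the lens at joint 0, 10 degrees left of it when locked.
- lens_middle (a point): Centre of the lock ring, on the lens axis, as far out in front of the ring as point ring_peg (24 mm before the ring's mid-plane). Axes: x square to the frame, to its back (the ring's turning axis), y to the left, z up along the frame.
- kickstand (a joint): Turn of the kickstand, a 104 mm steel leg on an arm at the frame's left (base +y) side, rad: 0 stowed, parallel to the frame, foot towards its top; it swings over through the front (user's side) to 3.40 fully down, its stop. Its spring drives it from its centre: below about 0.8 back to 0, beyond about 1.1 it snaps down by itself. Takes under 1.5 N at the foot.
- kick_foot_site (a point): Middle of the kickstand's foot, a black round bar 12 mm thick that sticks out 38 mm sideways (to the base's +y) from the leg's end, 104 mm from the pivot. This point is 20 mm out from the leg.
- kick_pivot (a point): Point on the kickstand's pivot axis (parallel to the base's y), level with the middle of the foot: on the frame 90 mm from the hinge along the frame and 70 mm in front of the hinge plane.
- oil_bottle: Small brown bottle with a black cap, 28 mm across, 60 mm tall, standing behind and left of the base; bystander. Origin at the centre of its underside.
- tissue_box: Flat white and green carton, 58 x 85 x 12 mm, lying left of the base; bystander. Origin at the centre of its underside.
- dish: Round clear dish, 62 mm across, 16 mm tall, lying behind the base (beyond its +x edge); bystander. Origin at the centre of its underside.

How it is judged:
By the outcome, as a careful person would: the job done as asked, in the order asked, and still so for the second after the job is handed in, while the arm keeps its last pose, push and grip.
It also fails if it takes over 64 s, if anything falls off the work surface, if the arm or the gripper's body presses on something with over 40 N, if the wrist force passes 120 N, or if a joint passes its speed limit or range.

## Robot

A 6-joint arm with a two-finger parallel gripper is mounted at the origin on a cart in front of the work surface, level with it; the furniture and walls round the work are solid. World frame = base frame: x ahead of the robot, y to its left, z up, the work surface at z = 0. Lengths are in m, angles in degrees, forces in N, time in s.
With the tool pointing down it reaches from about 0.3 to 0.75 m from the base axis. Payload 8.5 kg.
Tool frame: the origin (TCP) lies on the centre line of the jaws, within the pads' length; the fingertips stand 17 mm ahead of it and the grasp point (between the pads) lies 2 mm behind it; z points along the fingers, y is the direction in which the jaws open and shut (so a half turn about z gives the same grasp; the last joint's range is limited). The gripper opens to 85 mm and grips with 20 to 120 N. Pads are 22 mm wide; open, the fingers measure 114 mm over their backs; the gripper's body (76 mm by 85 mm) begins 54 mm behind the grasp point. The pads swing forward as they close: fully open they stand 13 mm farther back than shut.
Start: joints at [51.893, 21.807, 74.336, -0, 83.858, -12.336], TCP at [0.239, 0.495, 0.213] pointing down, gripper open.
Joint ranges: [-178.18, 178.18], [-50.72, 133.34], [12.68, 142.11], [-81.47, 261.47], [9.98, 163.14], [-165.26, 165.26]. Speed limits (degrees/s): [136.94, 136.94, 180, 180, 180, 180].

## Interface

Orientations are given as a 3x3 rotation matrix whose columns are the frame's x, y, z axes.
In Python, from rig import env, imaging, close_job gives the robot as it stands.
- The arm moves only by the tool step_arm, never from a script. Its argument "steps" is one flat list of numbers, 7 for each row, row after row: the opening, from 0 (shut) to 1 (fully open), then the shift along the tool's x, y, z as a fraction of full scale, then the turn, a rotation vector about the tool's x, y, z as a fraction of full scale. A call has 1 to 10 rows; each row is the pose to reach, as a shift and turn from the pose commanded when the call began, along the tool's axes at that moment; what a row does not reach only later rows make up. Full scale, the value 1, is 0.3 m for a shift and 45 degrees for a turn. A row lasts 1/10 s, in which the tool goes at most 50 mm and 8.59 degrees, less where a joint would pass 70% of its speed; a pose out of reach is approached as far as the arm can. A call with a number of a shift or a turn outside -1 to 1 is refused whole. A call with a gripper value outside its range is refused whole. The fingers move at their own pace and stop on an object; "grip_force" is the grip in N (left out, the last holds). Time passes only in rows, so rows that repeat a pose let the fingers close. It gives the time, the measured TCP pose, the force and the opening at its end, in the units of the state.
- env.observe(): the state, without advancing time (a new reading comes with each control period).
- imaging.get_image(name): name is "scene" or "top"; returns (picture, depth): 420x560x3 uint8, blue, green, red; 420x560 float32, m along the optical axis (not along the pixel's ray), 0 where there is no reading.
- imaging.get_calibration(name): a dict with "camera_matrix" (3x3 intrinsics, pixels), "world_from_camera" (4x4, takes a point from camera to world coordinates). Camera axes: x right, y down, z forward; pixel columns grow to the right and rows downward; lengths in m; the calibration is good to about 2 mm. A picture is of the moment at which its call begins. get_calibration takes no time and is no camera call.
- close_job(): hands the job in, once; it reports no verdict.
Trained networks look in the newest picture that a camera, given by its name, has taken for a name from the list of things; names that differ only in an ending like _2 or _b are one class to them, and where a whole thing is asked for, a point or a joint stands for the part that bears it (a point fixed in the world has none). Each returns a list of dicts, best first, with "score" (0 to 1); they miss things now and then, are a little off and sometimes report something else, mostly with a low value. They report only what shows in the picture. A call takes as long as a camera call.
- imaging.spot_in(camera, target): "pixel" ([column, row] in pixels, amid what is visible of it).
- imaging.regions_of(camera, target): "mask" (420x560 bool, what is visible of it) and "pixel" ([column, row] in pixels, amid what is visible of it).
- imaging.pinpoint(camera, target): "pixel" ([column, row] in pixels: a listed point, or the origin of a listed thing).
The state is a dict: "time_s": time; "q": joint angles; "qvel": joint speeds; "joint_efforts": joint torques, N m; "position": TCP position; "tool_rot": TCP orientation; "ft_force": force on the tool from outside, world axes, zero at the start; "wrist_torque": the same for the moment, N m; "grip_width": finger opening in m.
Only numpy, scipy, OpenCV 4.12 (cv2) and the standard library are available. Lean on these libraries where they do the work, as an engineer would, in place of code of your own. Each camera call takes 0.05 s, during which the arm holds its last target.

## Working session

There is one attempt and no reset: what is moved stays moved. The work goes in short steps, Python scripts to look and compute and a tool call to move; the robot and the scene stay as the last step left them, time stands still between calls to the robot, and variables do not carry over. Pictures are saved under pics/ and viewed, and the job is handed in when it is done.

Besides the shell and the picture viewer there is one more tool, called after "Call:" as a command line: name --argument value ..., lists and objects as JSON in quotes. step_arm: Moves the arm, as the interface text tells. Shift numbers are shares of 0.3 m and turn numbers shares of 45 degrees, none past 1 either way. Its arguments: {"type":"object","properties":{"steps":{"type":"array","items":{"type":"number"}},"grip_force":{"type":"number"}},"required":["steps"]}

```bash
ls; mkdir -p pics; python3 - <<'E'
from rig import env, imaging
import cv2
s=env.observe(); print({k:(v if not hasattr(v,'round') else v) for k,v in s.items()})
for n in ("scene","top"):
    p,d=imaging.get_image(n); cv2.imwrite(f"pics/{n}0.png",p)
    c=imaging.get_calibration(n); print(n,c["camera_matrix"],c["world_from_camera"])
E
```

```text
pics
{'time_s': 0.0, 'q': array([ 5.18929644e+01,  2.18426163e+01,  7.43835121e+01, -6.62216510e-04,
        8.38573753e+01, -1.23359581e+01]), 'qvel': array([-0.08433393, -0.06987583,  0.07774553, -0.02059415, -0.01244366,
       -0.13376238]), 'joint_efforts': array([ 2.20973750e-03, -4.48451579e+01, -2.31275189e+01, -6.07091124e-05,
        4.68416591e-03, -7.49776092e-06]), 'position': array([0.23894065, 0.49504682, 0.21200386]), 'tool_rot': array([[-9.00538766e-01,  4.34774813e-01, -8.90375800e-04],
       [ 4.34775621e-01,  9.00538077e-01, -1.15387203e-03],
       [ 3.00142815e-04, -1.42622019e-03, -9.99998938e-01]]), 'ft_force': array([0.65875971, 0.52026249, 0.38149333]), 'wrist_torque': array([ 0.00108693,  0.00962332, -0.04566479]), 'grip_width': 0.08559797683267253}
scene [[511.93393607   0.         283.65509915]
 [  0.         511.93393607 207.99440883]
 [  0.           0.           1.        ]] [[-0.71660591 -0.31891166  0.62029938 -0.12902221]
 [-0.69730438  0.3474348  -0.62694152  0.9258982 ]
 [-0.01557463 -0.88180747 -0.47135232  0.6148673 ]
 [ 0.          0.          0.          1.        ]]
top [[456.89586965   0.         278.22622682]
 [  0.         456.89586965 207.49621453]
 [  0.           0.           1.        ]] [[ 0.00303414 -0.99709794  0.07606906  0.35265335]
 [-0.99996068 -0.00365906 -0.00807717  0.36741843]
 [ 0.00833207 -0.07604156 -0.99706984  1.02955878]
 [ 0.          0.          0.          1.        ]]
```

View pics/scene0.png

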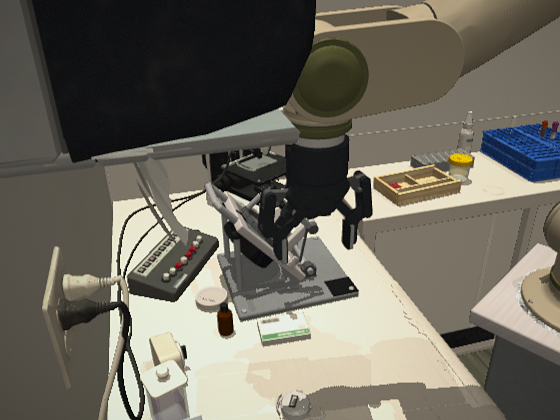

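View pics/top0.png

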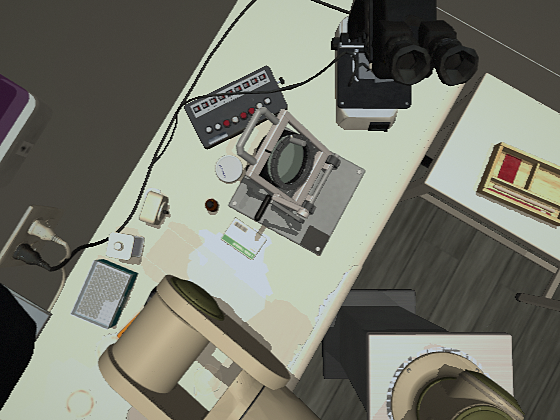

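The stand is at about (290,175) in the top view, with the frame leaning up-left. I'll pinpoint the points in both cameras.

```bash
cat > h.py <<'E'
from rig import env, imaging
import cv2, numpy as np
def ray(n,px):
    c=imaging.get_calibration(n);K=c["camera_matrix"];T=c["world_from_camera"]
    d=T[:3,:3]@np.linalg.solve(K,[px[0],px[1],1.]); return T[:3,3],d
def onz(n,px,z):
    o,d=ray(n,px); return o+d*(z-o[2])/d[2]
def proj(n,P):
    c=imaging.get_calibration(n);K=c["camera_matrix"];T=np.linalg.inv(c["world_from_camera"])
    p=T[:3,:3]@np.asarray(P)+T[:3,3]; q=K@p; return q[:2]/q[2]
def tri(p1,p2):
    A=[];b=[]
    for n,px in (("top",p1),("scene",p2)):
        o,d=ray(n,px);d=d/np.linalg.norm(d);M=np.eye(3)-np.outer(d,d);A.append(M);b.append(M@o)
    x=np.linalg.lstsq(np.vstack(A),np.hstack(b),rcond=None)[0]
    return x
E
python3 - <<'E'
from h import *
im={}
for n in ("scene","top"):
    p,d=imaging.get_image(n); im[n]=(p,d); np.save(f"{n}_d0.npy",d)
    for t in ("handle_bar","ring_peg","lens_middle","kick_foot_site","kick_pivot","stand","oil_bottle","tissue_box","dish"):
        r=imaging.pinpoint(n,t)
        print(n,t,[(np.round(x["pixel"],1).tolist(),round(x["score"],2)) for x in r[:2]])
p=im["top"][0][80:270,180:390]; cv2.imwrite("pics/topz.png",cv2.resize(p,None,fx=3,fy=3,interpolation=cv2.INTER_CUBIC))
p=im["scene"][0][150:350,180:380]; cv2.imwrite("pics/scenez.png",cv2.resize(p,None,fx=3,fy=3,interpolation=cv2.INTER_CUBIC))
E
```

```text
scene handle_bar []
scene ring_peg [([255.5, 202.3], 0.79), ([279.0, 201.2], 0.43)]
scene lens_middle []
scene kick_foot_site [([279.8, 200.4], 0.76)]
scene kick_pivot [([315.1, 237.2], 0.72)]
scene stand [([301.6, 262.4], 0.76)]
scene oil_bottle [([227.6, 331.6], 0.92)]
scene tissue_box [([281.7, 332.0], 0.98)]
scene dish [([212.2, 298.2], 0.7)]
top handle_bar [([250.5, 130.0], 0.82), ([299.4, 165.2], 0.53)]
top ring_peg [([299.8, 142.3], 0.93), ([292.8, 223.2], 0.65)]
top lens_middle [([298.3, 165.3], 0.63)]
top kick_foot_site [([261.3, 210.9], 0.59)]
top kick_pivot [([294.2, 228.8], 0.56)]
top stand [([319.8, 185.6], 0.61)]
top oil_bottle [([213.6, 207.5], 0.51)]
top tissue_box [([240.9, 236.7], 0.96)]
top dish [([232.4, 166.6], 0.64), ([249.0, 128.1], 0.44)]
```

View pics/topz.png

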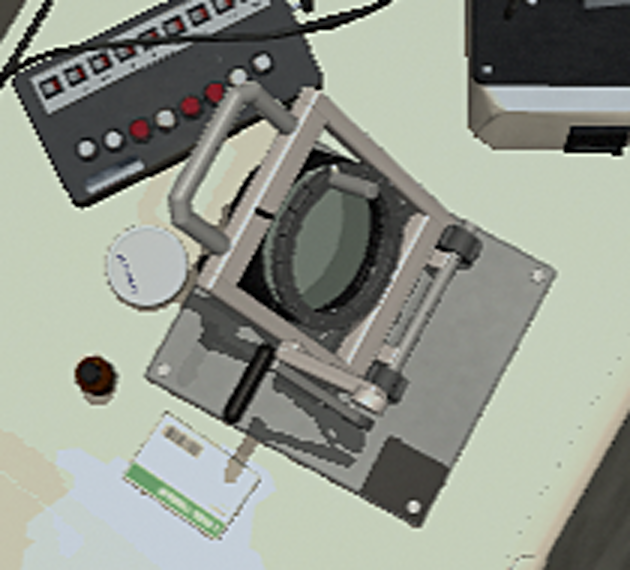

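View pics/scenez.png

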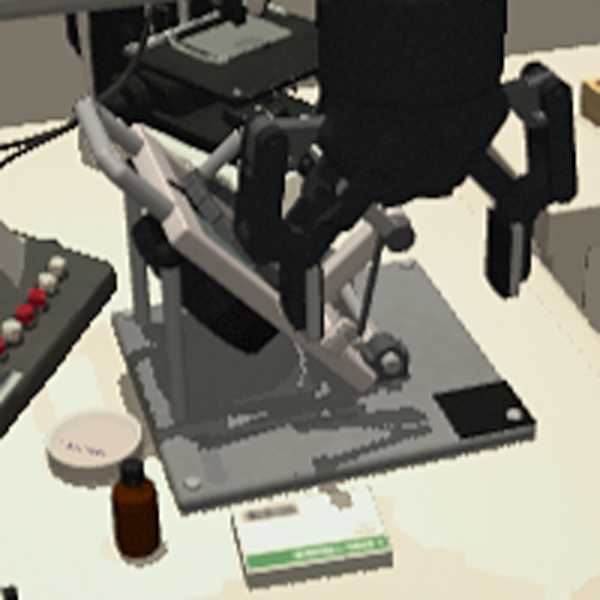

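```bash
cat >> h.py <<'E'
from scipy.optimize import least_squares
from scipy.spatial.transform import Rotation as R
# frame coords: hinge at z=.03. u=(front-back, y, along)
def base_T(p):
    x,y,w=p; return np.array([x,y,0]),R.from_euler('z',w).as_matrix()
def fr(pt,lean): # pt (x back, y, z along) -> base coords
    c,s=np.cos(lean),np.sin(lean); x,y,z=pt
    return np.array([x*c+z*s,y,-x*s+z*c+.03])
def W(p,b):
    t,M=base_T(p); return t+M@np.asarray(b)
E
python3 - <<'E'
from h import *
z=lambda a,b:(180+a/3-.33,80+b/3-.33)
obs=[("top",z(147,375),(.16,.14,.012)),("top",z(418,527),(-.075,.14,.012)),("top",z(555,272),(-.075,-.08,.012))]
zs=lambda a,b:(180+a/3-.33,150+b/3-.33)
obs+=[("scene",zs(535,427),(-.075,.14,.012)),("scene",zs(182,500),(.16,.14,.012)),("scene",zs(112,312),(.16,-.08,.012))]
def f(p): return np.hstack([proj(n,W(p,b))-px for n,px,b in obs])
r=least_squares(f,[.45,.35,np.radians(30)],loss='soft_l1'); print(r.x,np.degrees(r.x[2])); print(f(r.x).reshape(-1,2).round(1))
p=r.x
for nm,b,px,n in [("handle",fr((.02,0,.235),.72),(250.5,130),"top"),("foot",fr((-.07,.0,.09+.104),.72),(261.3,210.9),"top"),("foot",fr((-.07,.0,.09+.104),.72),(279.8,200.4),"scene"),("pivot",fr((-.07,0,.09),.72),(315.1,237.2),"scene"),("pivot",fr((-.07,0,.09),.72),(294.2,228.8),"top")]:
    print(nm,b,W(p,b).round(3),proj(n,W(p,b)).round(1),px)
for n in("top","scene"):
  d=np.load(f"{n}_d0.npy")
o,dd=ray("top",(260,210))
E
```

```text
[0.481463   0.26649593 1.06986847] 61.29894781892352
[[-1.9  0.3]
 [ 0.2  0.7]
 [ 1.1 -0.3]
 [ 1.4 -0.7]
 [-1.4  0.2]
 [-0.5 -1. ]]
handle [0.16999151 0.         0.19348665] [0.563 0.416 0.193] [248.9 128.7] (250.5, 130)
foot [0.07529423 0.         0.22200724] [0.518 0.333 0.222] [294.2 150. ] (261.3, 210.9)
foot [0.07529423 0.         0.22200724] [0.518 0.333 0.222] [260.4 172.8] (279.8, 200.4)
pivot [0.00671822 0.         0.14381944] [0.485 0.272 0.144] [295.4 204.3] (315.1, 237.2)
pivot [0.00671822 0.         0.14381944] [0.485 0.272 0.144] [323.2 174.8] (294.2, 228.8)
```

```bash
python3 - <<'E'
from h import *
z=lambda a,b:(180+a/3-.33,80+b/3-.33)
zs=lambda a,b:(180+a/3-.33,150+b/3-.33)
S=.72
obs=[("top",z(147,375),0,(.16,.14,.012)),("top",z(418,527),0,(-.075,.14,.012)),("top",z(555,272),0,(-.075,-.08,.012)),
("scene",zs(535,427),0,(-.075,.14,.012)),("scene",zs(182,500),0,(.16,.14,.012)),("scene",zs(112,312),0,(.16,-.08,.012))]
a=np.radians(50)
def pts(q):
    fy,L,dl=q[3:6]
    P=[o for o in obs]
    P+=[("top",(250.5,130),0,fr((.02,0,.235),S)),
    ("top",(261.3,210.9),0,fr((-.07,fy,.194),S)),("scene",(279.8,200.4),0,fr((-.07,fy,.194),S)),
    ("scene",(315.1,237.2),0,fr((-.07,fy,.09),S)),("top",(294.2,228.8),0,fr((-.07,fy,.09),S)),
    ("top",(298.3,165.3),0,fr((dl,0,L),S)),
    ("top",(299.8,142.3),0,fr((dl,-.051*np.sin(a),L+.051*np.cos(a)),S)),
    ("scene",(255.5,202.3),0,fr((dl,-.051*np.sin(a),L+.051*np.cos(a)),S))]
    return P
def f(q): return np.hstack([proj(n,W(q[:3],b))-px for n,px,_,b in pts(q)])
r=least_squares(f,[.48,.266,1.07,.11,.12,-.04],loss='soft_l1'); print(r.x.round(4),np.degrees(r.x[2])); print(f(r.x).reshape(-1,2).round(1).tolist())
for n,px,_,b in pts(r.x)[6:]: print(n,b.round(3),W(r.x[:3],b).round(3))
np.save("p.npy",r.x)
# depth at foot and handle in the top view
d=np.load("top_d0.npy");c=imaging.get_calibration("top");K=c["camera_matrix"];T=c["world_from_camera"]
def back(n,u,v):
    d=np.load(f"{n}_d0.npy");c=imaging.get_calibration(n);K=c["camera_matrix"];T=c["world_from_camera"]
    return (T@np.append(np.linalg.solve(K,[u,v,1])*d[v,u],1))[:3]
t,M=base_T(r.x[:3])
for n,u,v in [("top",262,209),("top",266,200),("top",258,215),("top",246,127),("top",240,142),("top",301,142),("top",303,143),("top",298,141),("top",303,213),("scene",264,252),("scene",310,270)]:
    w=back(n,u,v); print(n,u,v,w.round(3),(M.T@(w-t)).round(3))
E
```

```text
[ 0.4803  0.2665  1.0709  0.1209  0.1031 -0.0132] 61.36077027699304
[[-1.9, 0.9], [0.3, 1.2], [1.1, 0.1], [1.9, -0.5], [-0.8, 0.6], [-0.2, -0.7], [-1.7, -0.6], [0.2, -1.2], [-0.4, 0.7], [2.2, -2.8], [-0.6, 0.8], [1.1, -0.1], [0.2, -1.6], [-0.3, 0.3]]
top [0.17  0.    0.193] [0.562 0.416 0.193]
top [0.075 0.121 0.222] [0.41  0.391 0.222]
scene [0.075 0.121 0.222] [0.41  0.391 0.222]
scene [0.007 0.121 0.144] [0.377 0.33  0.144]
top [0.007 0.121 0.144] [0.377 0.33  0.144]
top [0.058 0.    0.116] [0.508 0.317 0.116]
top [ 0.08  -0.039  0.141] [0.553 0.318 0.141]
scene [ 0.08  -0.039  0.141] [0.553 0.318 0.141]
top 262 209 [0.411 0.389 0.227] [0.075 0.12  0.227]
top 266 200 [0.427 0.382 0.228] [0.076 0.102 0.228]
top 258 215 [0.4   0.396 0.228] [0.076 0.132 0.228]
top 246 127 [0.564 0.421 0.201] [ 0.175 -0.     0.201]
top 240 142 [0.537 0.431 0.2  ] [0.172 0.03  0.2  ]
top 301 142 [0.546 0.317 0.16 ] [ 0.076 -0.033  0.16 ]
top 303 143 [0.543 0.313 0.163] [ 0.071 -0.033  0.163]
top 298 141 [0.549 0.322 0.154] [ 0.082 -0.034  0.154]
top 303 213 [0.409 0.313 0.156] [0.006 0.085 0.156]
scene 264 252 [0.462 0.382 0.094] [0.093 0.071 0.094]
scene 310 270 [0.418 0.302 0.033] [0.002 0.072 0.033]
```

```bash
python3 - <<'E'
from h import *
q=np.load("p.npy");t,M=base_T(q[:3])
d=np.load("top_d0.npy");c=imaging.get_calibration("top");K=c["camera_matrix"];T=c["world_from_camera"]
v,u=np.mgrid[0:420,0:560]; P=np.stack([(u-K[0,2])/K[0,0]*d,(v-K[1,2])/K[1,1]*d,d],-1)
w=P@T[:3,:3].T+T[:3,3]; b=(w-t)@M
S=.72;cc,s=np.cos(S),np.sin(S)
X=b[...,0]*cc-(b[...,2]-.03)*s; Z=b[...,0]*s+(b[...,2]-.03)*cc; Y=b[...,1]
box=(abs(Y)<.07)&(Z>.02)&(Z<.21)&(d>0)
peg=box&(X<-.022)&(X>-.08)&(Z>.11)
for a in np.argwhere(peg): 
    i=tuple(a); print(a[::-1],(X[i]*1e3).round(1),(Y[i]*1e3).round(1),(Z[i]*1e3).round(1))
h,e=np.histogram(X[box],bins=np.arange(-.07,.06,.004)); print(list(zip((e*1e3).round(),h)))
ring=box&(X<-.012)&(X>-.022)
for pc in (0,2,50,98,100): print(pc,np.percentile(Y[ring],pc).round(4),np.percentile(Z[ring],pc).round(4))
im=np.zeros((420,560),np.uint8); im[ring]=255; im[peg]=128; cv2.imwrite("pics/mask.png",cv2.resize(im[80:270,180:390],None,fx=3,fy=3))
fm=box&(abs(X+.008)<.003); print([np.percentile(Z[fm],k).round(4) for k in (1,99)],[np.percentile(Y[fm],k).round(4) for k in (1,99)])
E
```

```text
[300 139] -22.5 -38.7 147.5
[300 140] -24.5 -36.6 148.2
[301 140] -27.6 -36.9 149.0
[302 140] -28.5 -38.0 147.5
[303 140] -29.6 -39.0 146.2
[304 140] -30.2 -40.1 144.3
[299 141] -25.7 -33.4 150.5
[300 141] -27.8 -34.0 150.2
[301 141] -28.8 -35.1 148.8
[302 141] -31.5 -35.5 149.1
[303 141] -32.8 -36.4 148.1
[304 141] -32.7 -37.8 145.6
[305 141] -32.9 -39.1 143.4
[298 142] -24.5 -30.9 150.4
[299 142] -24.7 -32.2 148.1
[300 142] -27.6 -32.6 148.7
[301 142] -29.2 -33.4 147.9
[302 142] -33.1 -33.5 149.5
[303 142] -32.5 -35.1 146.4
[304 142] -34.6 -35.7 146.2
[305 142] -33.3 -37.5 142.4
[298 143] -22.8 -29.9 147.3
[299 143] -25.0 -30.6 147.1
[300 143] -29.6 -30.5 149.4
[301 143] -30.3 -31.6 147.7
[302 143] -31.8 -32.5 146.8
[303 143] -34.0 -33.1 146.6
[304 143] -33.7 -34.5 143.9
[305 143] -33.6 -35.9 141.4
[306 143] -31.5 -37.9 136.8
[299 144] -25.9 -28.8 146.6
[300 144] -28.7 -29.3 147.1
[301 144] -30.5 -30.0 146.5
[302 144] -32.1 -30.9 145.8
[303 144] -35.1 -31.2 146.5
[305 144] -32.9 -34.6 139.3
[300 145] -26.9 -28.3 144.0
[301 145] -32.7 -27.8 147.5
[302 145] -32.3 -29.3 144.7
[303 145
[... 703 characters left out ...]
int64(12)), (np.float64(-2.0), np.int64(460)), (np.float64(2.0), np.int64(286)), (np.float64(6.0), np.int64(290)), (np.float64(10.0), np.int64(1231)), (np.float64(14.0), np.int64(217)), (np.float64(18.0), np.int64(175)), (np.float64(22.0), np.int64(299)), (np.float64(26.0), np.int64(698)), (np.float64(30.0), np.int64(266)), (np.float64(34.0), np.int64(30)), (np.float64(38.0), np.int64(12)), (np.float64(42.0), np.int64(12)), (np.float64(46.0), np.int64(17)), (np.float64(50.0), np.int64(30)), (np.float64(54.0), np.int64(33))]
0 -0.0395 0.1424
2 -0.0389 0.143
50 -0.0328 0.1475
98 -0.0284 0.1501
100 -0.0283 0.1502
[np.float64(0.1434), np.float64(0.151)] [np.float64(-0.0375), np.float64(-0.0282)]
```

View pics/mask.png

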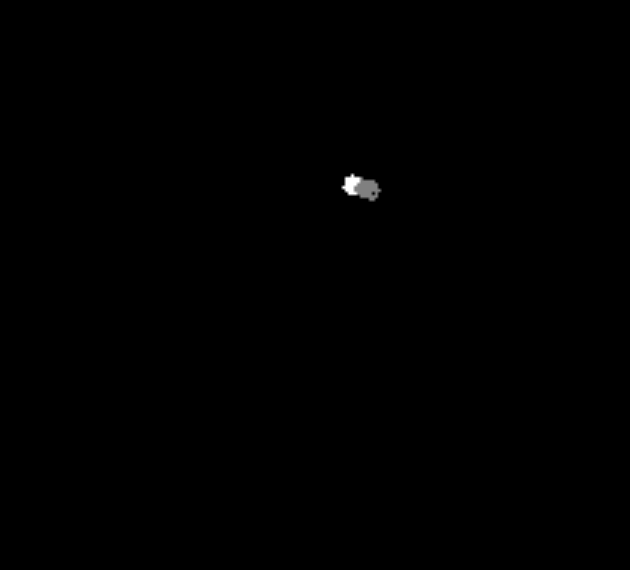

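```bash
python3 - <<'E'
from h import *
q=np.load("p.npy");t,M=base_T(q[:3])
d=np.load("top_d0.npy");c=imaging.get_calibration("top");K=c["camera_matrix"];T=c["world_from_camera"]
v,u=np.mgrid[0:420,0:560]; P=np.stack([(u-K[0,2])/K[0,0]*d,(v-K[1,2])/K[1,1]*d,d],-1)
w=P@T[:3,:3].T+T[:3,3]; b=(w-t)@M
S=.72;cc,s=np.cos(S),np.sin(S)
X=b[...,0]*cc-(b[...,2]-.03)*s; Z=b[...,0]*s+(b[...,2]-.03)*cc; Y=b[...,1]
box=(abs(Y)<.08)&(Z>.0)&(Z<.22)&(d>0)
ring=box&(X>-.004)&(X<.004)&(Z>.04)&(Z<.19)&(abs(Y)<.063)
pp=np.stack([Y[ring],Z[ring]],1).astype(np.float32)
print(len(pp),cv2.minEnclosingCircle(pp))
for pc in (0,1,5,50,95,99,100): print(pc,np.percentile(pp,pc,axis=0).round(4))
fm=box&(abs(X-.012)<.003); print([np.percentile(Z[fm],k).round(4) for k in (0,1,99,100)],[np.percentile(Y[fm],k).round(4) for k in (0,1,99,100)])
im=np.zeros((420,560,3),np.uint8); im[ring]=255; im[fm]=(0,0,255); cv2.imwrite("pics/mask2.png",cv2.resize(im[80:270,180:390],None,fx=3,fy=3))
hb=(d>0)&(X>-.005)&(X<.05)&(Z>.236)&(Z<.26)&(abs(Y)<.07); print(hb.sum(),Y[hb].min(),Y[hb].max(),np.median(X[hb]),Z[hb].max(),X[hb].min())
ft=(d>0)&(X>-.09)&(X<-.05)&(Z>.18)&(Z<.22)&(Y>.07)&(Y<.17); print(ft.sum(),Y[ft].min(),Y[ft].max(),np.median(X[ft]),np.median(Z[ft]),X[ft].min(),Z[ft].max())
E
```

```text
669 ((-0.0023172975052148104, 0.10482165217399597), 0.06020204350352287)
0 [-0.0599  0.0447]
1 [-0.0577  0.0491]
5 [-0.0532  0.0532]
50 [0.0034 0.1075]
95 [0.0514 0.1587]
99 [0.0553 0.1624]
100 [0.057  0.1642]
[np.float64(0.002), np.float64(0.0085), np.float64(0.2158), np.float64(0.2198)] [np.float64(-0.0769), np.float64(-0.0749), np.float64(0.0732), np.float64(0.0787)]
287 -0.046042348057870525 0.045769134399043274 0.014600103730691483 0.2453895950872593 0.008723638380476295
212 0.09031730118391927 0.14246131924266117 -0.07491129811355339 0.19834141397196411 -0.07877365071773221 0.20259528359881196
```

View pics/mask2.png

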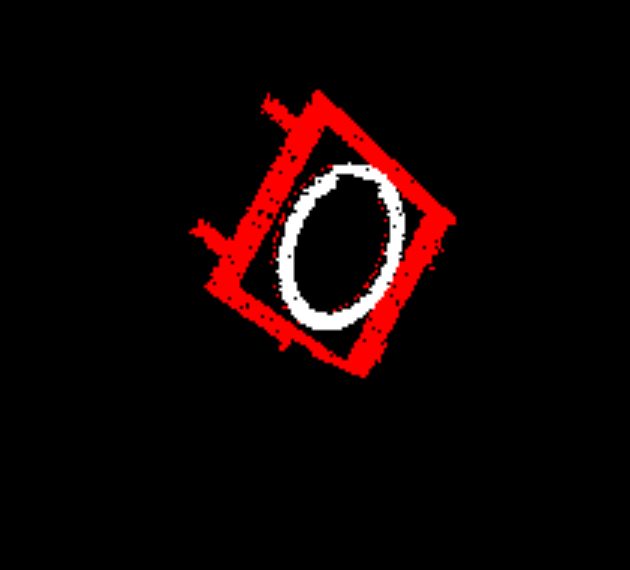

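```bash
python3 - <<'E'
from h import *
q=np.load("p.npy");t,M=base_T(q[:3])
for n in("top","scene"):
    d=np.load(f"{n}_d0.npy");c=imaging.get_calibration(n);K=c["camera_matrix"];T=c["world_from_camera"]
    v,u=np.mgrid[0:420,0:560]; P=np.stack([(u-K[0,2])/K[0,0]*d,(v-K[1,2])/K[1,1]*d,d],-1)
    w=P@T[:3,:3].T+T[:3,3]; b=(w-t)@M
    # microscope region
    m=(d>0)&(b[...,1]<-.085)&(b[...,1]>-.3)&(b[...,0]>-.25)&(b[...,0]<.4)&(w[...,2]>.05)
    print(n,m.sum())
    for zl,zh in ((.05,.15),(.15,.25),(.25,.35),(.35,.45),(.45,.6)):
        k=m&(w[...,2]>zl)&(w[...,2]<zh)
        if k.sum()>10: print(zl,k.sum(),"base x",np.percentile(b[k][:,0],[1,99]).round(3),"y",np.percentile(b[k][:,1],[1,99]).round(3),"max y",b[k][:,1].max().round(3),"world",np.percentile(w[k],[1,99],axis=0).round(2).tolist())
E
```

```text
top 14341
0.05 5051 base x [-0.07   0.387] y [-0.297 -0.09 ] max y -0.085 world [[0.62, 0.1, 0.05], [0.86, 0.56, 0.15]]
0.15 1578 base x [0.037 0.387] y [-0.289 -0.086] max y -0.085 world [[0.64, 0.19, 0.15], [0.82, 0.56, 0.25]]
0.25 1303 base x [-0.06   0.387] y [-0.277 -0.086] max y -0.085 world [[0.61, 0.12, 0.25], [0.77, 0.56, 0.35]]
0.35 5159 base x [-0.087  0.053] y [-0.267 -0.105] max y -0.102 world [[0.56, 0.11, 0.35], [0.72, 0.22, 0.45]]
0.45 1250 base x [-0.093  0.009] y [-0.174 -0.108] max y -0.104 world [[0.57, 0.11, 0.45], [0.61, 0.22, 0.47]]
scene 3715
0.05 3051 base x [-0.039  0.388] y [-0.298 -0.091] max y -0.085 world [[0.62, 0.11, 0.05], [0.91, 0.56, 0.15]]
0.15 648 base x [-0.003  0.388] y [-0.296 -0.086] max y -0.085 world [[0.64, 0.15, 0.15], [0.91, 0.57, 0.23]]
0.25 16 base x [-0.032 -0.023] y [-0.213 -0.2  ] max y -0.2 world [[0.64, 0.14, 0.27], [0.65, 0.15, 0.28]]
```

```bash
python3 - <<'E'
from h import *
q=np.load("p.npy");t,M=base_T(q[:3])
for n in("top","scene"):
    d=np.load(f"{n}_d0.npy");c=imaging.get_calibration(n);K=c["camera_matrix"];T=c["world_from_camera"]
    v,u=np.mgrid[0:420,0:560]; P=np.stack([(u-K[0,2])/K[0,0]*d,(v-K[1,2])/K[1,1]*d,d],-1)
    w=P@T[:3,:3].T+T[:3,3]; b=(w-t)@M
    for x0 in np.arange(-.12,.36,.04):
      for z0 in np.arange(.1,.5,.05):
        k=(d>0)&(b[...,0]>x0)&(b[...,0]<x0+.04)&(b[...,1]<-.08)&(b[...,1]>-.2)&(w[...,2]>z0)&(w[...,2]<z0+.05)
        if k.sum()>6: 
            i=np.argmax(np.where(k,b[...,1],-9)); print(n,x0.round(2),z0.round(2),k.sum(),"max y",b.reshape(-1,3)[i].round(3),divmod(i,560)[::-1])
E
```

```text
top -0.12 0.4 171 max y [-0.081 -0.136  0.44 ] (np.int64(454), np.int64(85))
top -0.12 0.45 184 max y [-0.087 -0.149  0.451] (np.int64(466), np.int64(76))
top -0.08 0.1 82 max y [-0.041 -0.183  0.134] (np.int64(387), np.int64(108))
top -0.08 0.3 47 max y [-0.057 -0.188  0.321] (np.int64(426), np.int64(76))
top -0.08 0.4 830 max y [-0.041 -0.121  0.445] (np.int64(423), np.int64(79))
top -0.08 0.45 470 max y [-0.04  -0.126  0.452] (np.int64(426), np.int64(74))
top -0.04 0.1 298 max y [-0.002 -0.162  0.135] (np.int64(365), np.int64(108))
top -0.04 0.3 62 max y [-0.001 -0.153  0.309] (np.int64(383), np.int64(81))
top -0.04 0.35 86 max y [-0.034 -0.185  0.4  ] (np.int64(429), np.int64(50))
top -0.04 0.4 985 max y [-0.009 -0.102  0.446] (np.int64(395), np.int64(80))
top -0.04 0.45 392 max y [-0.    -0.104  0.45 ] (np.int64(391), np.int64(74))
top 0.0 0.1 516 max y [ 0.039 -0.14   0.137] (np.int64(342), np.int64(107))
top 0.0 0.2 23 max y [ 0.031 -0.186  0.241] (np.int64(367), np.int64(70))
top 0.0 0.25 21 max y [ 0.019 -0.177  0.262] (np.int64(373), np.int64(73))
top 0.0 0.3 360 max y [ 0.
[... 964 characters left out ...]
 -0.04 0.1 98 max y [-0.002 -0.161  0.137] (np.int64(277), np.int64(175))
scene 0.0 0.1 210 max y [ 0.038 -0.141  0.135] (np.int64(262), np.int64(182))
scene 0.04 0.1 192 max y [ 0.045 -0.135  0.134] (np.int64(260), np.int64(184))
scene 0.04 0.15 11 max y [ 0.047 -0.167  0.199] (np.int64(254), np.int64(151))
scene 0.04 0.2 9 max y [ 0.047 -0.158  0.209] (np.int64(255), np.int64(148))
scene 0.08 0.1 8 max y [ 0.083 -0.195  0.135] (np.int64(237), np.int64(175))
scene 0.08 0.15 51 max y [ 0.117 -0.147  0.173] (np.int64(225), np.int64(170))
scene 0.12 0.15 52 max y [ 0.15  -0.112  0.163] (np.int64(213), np.int64(183))
scene 0.16 0.15 39 max y [ 0.197 -0.081  0.153] (np.int64(193), np.int64(197))
```

```bash
cat >> h.py <<'E'
import json
def plan(p1,R1,cur=None):
    """numbers for a row, from commanded pose in cmd.json"""
    s=env.observe() if cur is None else cur
    p0,R0=np.array(s["position"]),np.array(s["tool_rot"])
    return ((R0.T@(np.asarray(p1)-p0))/.3).round(3), (R.from_matrix(R0.T@R1).as_rotvec()/np.radians(45)).round(3)
def Rdown(az): # tool z down, tool y azimuth az deg
    a=np.radians(az); y=np.array([np.cos(a),np.sin(a),0]); z=np.array([0,0,-1.]); return np.stack([np.cross(y,z),y,z],1)
def st():
    s=env.observe(); print("t",round(s["time_s"],2),"pos",s["position"].round(4),"q",s["q"].round(1),"F",s["ft_force"].round(1),"T",s["wrist_torque"].round(2),"w",round(s["grip_width"],4)); 
    q=np.load("p.npy");t,M=base_T(q[:3]);print("base",(M.T@(s["position"]-t)).round(4)); print(s["tool_rot"].round(3).tolist())
def PW(b): return W(np.load("p.npy")[:3],b)
Yb=np.degrees(1.0709)
E
python3 - <<'E'
from h import *
az=64.23
s=env.observe()
print(plan([.239,.495,.32],Rdown(az-45)))
print(PW((.08,.02,.30)), plan(PW((.08,.02,.30)),Rdown(az-45)))
print(PW((.0734,-.036,.153)))
E
```

```text
(array([-0.   , -0.001, -0.358]), array([-0.,  0.,  1.]))
[0.50110773 0.34631624 0.3       ] (array([-1.002, -0.067, -0.291]), array([-0.,  0.,  1.]))
[0.54709307 0.31368331 0.153     ]
```

Call:
step_arm --steps '[0.45,0,0,-0.36,0,0,0.4,0.45,0,0,-0.36,0,0,0.6,0.45,0,0,-0.36,0,0,0.8,0.45,-0.15,0,-0.36,0,0,1,0.45,-0.3,0,-0.36,0,0,1,0.45,-0.5,0,-0.36,0,0,1,0.45,-0.5,0,-0.36,0,0,1]' --grip_force 20

```text
time_s: 1.8
position: [0.3779, 0.4279, 0.3198]
tool_rot: [[-0.324, 0.946, -0.0], [0.946, 0.324, -0.001], [-0.001, -0.0, -1.0]]
ft_force: [0.4, 0.1, -1.5]
grip_width: 0.0387
```

```bash
python3 - <<'E'
from h import *
st()
print(plan(PW((.08,-.03,.30)),Rdown(Yb+90-180)),Yb-90)
E
```

```text
t 1.8 pos [0.3779 0.4279 0.3198] q [ 3.67e+01  2.13e+01  5.78e+01 -1.00e-01  1.01e+02  1.78e+01] F [ 0.4  0.1 -1.5] T [0.06 0.04 0.  ] w 0.0387
base [0.0925 0.1672 0.3198]
[[-0.324, 0.946, -0.0], [0.946, 0.324, -0.001], [-0.001, -0.0, -1.0]]
(array([-0.513,  0.413,  0.066]), array([0.   , 0.002, 1.057])) -28.64194971944014
```

Call:
step_arm --steps '[0.45,-0.15,0.12,0.02,0,0,0.2,0.45,-0.3,0.25,0.04,0,0,0.4,0.45,-0.4,0.33,0.06,0,0,0.6,0.45,-0.51,0.41,0.066,0,0,0.8,0.45,-0.51,0.41,0.066,0,0,1,0.45,-0.51,0.41,0.066,0,0,1,0.45,-0.51,0.41,0.066,0,0,1]'

```text
time_s: 2.5
position: [0.5407, 0.3262, 0.3007]
tool_rot: [[0.435, 0.901, -0.0], [0.901, -0.435, 0.0], [-0.0, -0.0, -1.0]]
ft_force: [-0.7, 0.3, -0.3]
grip_width: 0.0384
```

```bash
python3 - <<'E'
from h import *
st()
for n in("top","scene"):
    p,d=imaging.get_image(n); np.save(f"{n}_d1.npy",d); 
    x=(p[60:270,180:460] if n=="top" else p[130:340,180:400]); cv2.imwrite(f"pics/{n}1.png",cv2.resize(x,None,fx=2.8,fy=2.8))
    for t in ("ring_peg","lens_middle","handle_bar"):
        print(n,t,[(np.round(x["pixel"],1).tolist(),round(x["score"],2)) for x in imaging.pinpoint(n,t)[:2]])
for Z in(.138,.1405): print(proj("scene",PW(fr((-.0175,-.036,Z),.72))))
E
```

```text
t 2.5 pos [0.5407 0.3262 0.3007] q [ 20.4  28.4  49.2   0.  102.4  46.1] F [-0.7  0.3 -0.3] T [-0.02  0.01 -0.  ] w 0.0384
base [ 0.0813 -0.0244  0.3007]
[[0.435, 0.901, -0.0], [0.901, -0.435, 0.0], [-0.0, -0.0, -1.0]]
top ring_peg [([300.2, 140.9], 0.72)]
top lens_middle [([300.7, 145.4], 0.63), ([301.0, 161.4], 0.59)]
top handle_bar [([249.6, 128.2], 0.83)]
scene ring_peg [([258.2, 201.0], 0.96)]
scene lens_middle [([271.7, 217.6], 0.98), ([277.2, 199.7], 0.52)]
scene handle_bar [([211.9, 192.9], 0.72)]
[256.37579173 201.20519057]
[255.5375015  200.49200038]
```

View pics/scene1.png

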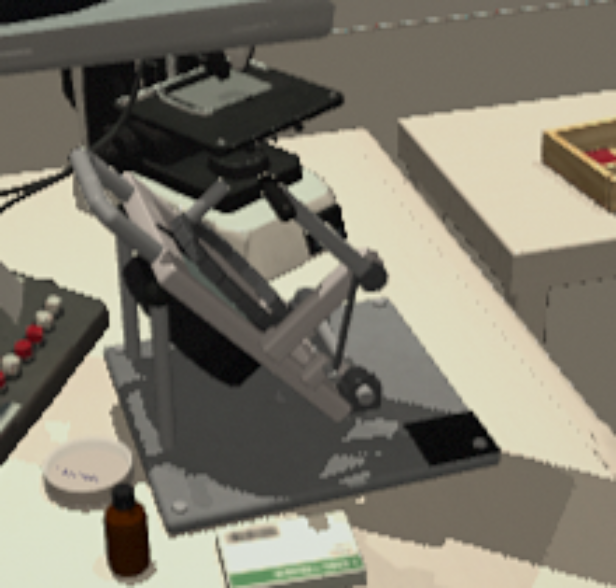

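View pics/top1.png

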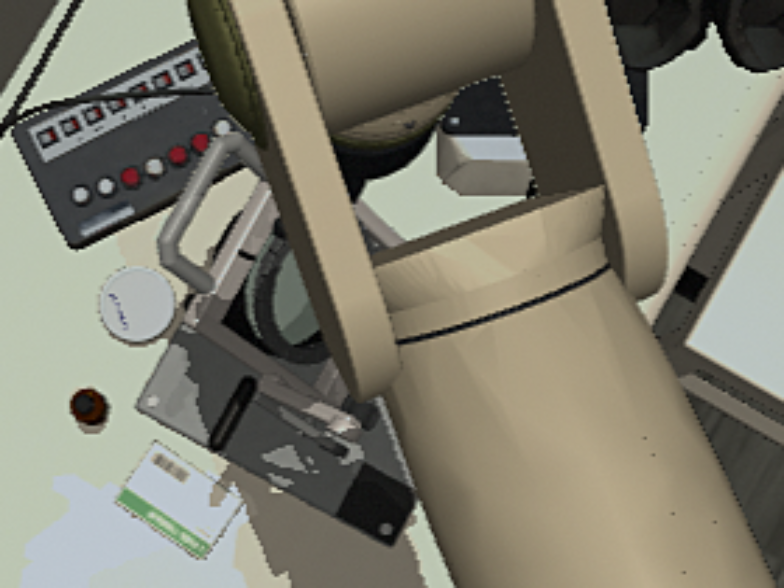

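```bash
python3 - <<'E'
from h import *
print("tcp px",proj("scene",env.observe()["position"]))
q=np.load("p.npy");t,M=base_T(q[:3])
for n in("scene","top"):
    d=np.load(f"{n}_d1.npy");c=imaging.get_calibration(n);K=c["camera_matrix"];T=c["world_from_camera"]
    v,u=np.mgrid[0:420,0:560]; P=np.stack([(u-K[0,2])/K[0,0]*d,(v-K[1,2])/K[1,1]*d,d],-1)
    w=P@T[:3,:3].T+T[:3,3]; b=(w-t)@M
    S=.72;cc,s=np.cos(S),np.sin(S)
    X=b[...,0]*cc-(b[...,2]-.03)*s; Z=b[...,0]*s+(b[...,2]-.03)*cc; Y=b[...,1]
    k=(d>0)&(abs(Y)<.06)&(X<-.006)&(X>-.045)&(Z>.11)&(Z<.17)
    for lo in range(-42,-6,6):
        m=k&(X>lo/1e3)&(X<=(lo+6)/1e3)
        if m.sum(): print(n,lo,m.sum(),"Y",(Y[m].min()*1e3).round(1),(Y[m].max()*1e3).round(1),"Z",(Z[m].min()*1e3).round(1),(Z[m].max()*1e3).round(1), "mean",(Y[m].mean()*1e3).round(1),(Z[m].mean()*1e3).round(1))
p,d=imaging.get_image("scene"); cv2.imwrite("pics/scene1f.png",p)
E
```

```text
tcp px [252.6874743  128.96543038]
scene -36 10 Y -36.6 -27.2 Z 140.3 150.1 mean -30.9 145.3
scene -30 17 Y -34.6 -25.4 Z 139.7 150.3 mean -29.9 146.5
scene -24 17 Y -35.1 -27.4 Z 141.3 151.6 mean -30.2 146.5
scene -18 16 Y -32.7 -26.3 Z 140.7 151.3 mean -30.1 146.2
scene -12 19 Y -35.2 -26.3 Z 140.5 150.5 mean -29.5 146.1
```

View pics/scene1f.png

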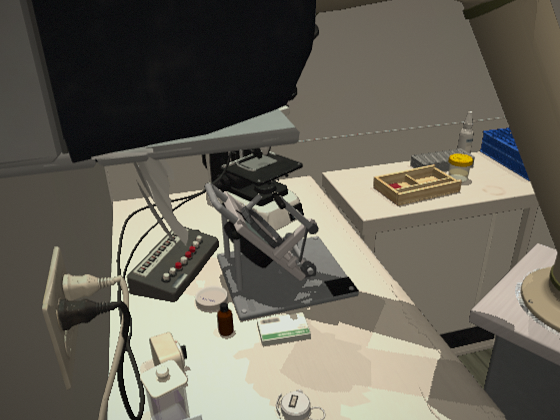

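```bash
python3 - <<'E'
from h import *
q=np.load("p.npy");t,M=base_T(q[:3])
def inv(w):
    b=M.T@(w-t);c,s=np.cos(.72),np.sin(.72);return np.array([b[0]*c-(b[2]-.03)*s,b[1],b[0]*s+(b[2]-.03)*c]).round(4)
print("lens",inv(tri((298.3,165.3),(271.7,217.6))),inv(tri((301,161.4),(271.7,217.6))))
print("peg",inv(tri((299.8,142.3),(258.2,201))),inv(tri((300.2,140.9),(258.2,201))))
print("handle",inv(tri((250.5,130),(211.9,192.9))),inv(tri((249.6,128.2),(211.9,192.9))))
print("foot",inv(tri((261.3,210.9),(279.8,200.4))))
E
```

```text
lens [-0.0186  0.0031  0.1102] [-0.0161 -0.0071  0.1048]
peg [-0.0194 -0.0343  0.138 ] [-0.0185 -0.0372  0.137 ]
handle [ 0.0178 -0.0007  0.2347] [ 0.0191 -0.0025  0.2355]
foot [-0.0718  0.1229  0.1953]
```

```bash
python3 - <<'E'
from h import *
Rt=Rdown(Yb-90)
for z in (.20,.153): print(plan(PW((.0738,-.036,z)),Rt))
E
```

```text
(array([-0.027,  0.038,  0.336]), array([ 0.   , -0.   ,  0.064]))
(array([-0.027,  0.038,  0.493]), array([ 0.   , -0.   ,  0.064]))
```

Call:
step_arm --steps '[0.45,-0.027,0.038,0.1,0,0,0.064,0.45,-0.027,0.038,0.25,0,0,0.064,0.45,-0.027,0.038,0.336,0,0,0.064,0.45,-0.027,0.038,0.41,0,0,0.064,0.45,-0.027,0.038,0.46,0,0,0.064,0.45,-0.027,0.038,0.493,0,0,0.064,0.45,-0.027,0.038,0.493,0,0,0.064]'

```text
time_s: 3.65
position: [0.5471, 0.3137, 0.1518]
tool_rot: [[0.479, 0.878, -0.002], [0.878, -0.479, -0.001], [-0.002, -0.001, -1.0]]
ft_force: [0.1, -0.4, 0.1]
grip_width: 0.0386
```

```bash
python3 - <<'E'
from h import *
st()
for n in("scene",):
    p,d=imaging.get_image(n); x=p[150:310,180:360]; cv2.imwrite(f"pics/{n}2.png",cv2.resize(x,None,fx=3.5,fy=3.5))
E
```

```text
t 3.65 pos [0.5471 0.3137 0.1518] q [19.1 32.5 66.1 -0.  81.4 47.7] F [ 0.1 -0.4  0.1] T [-0.03  0.02 -0.03] w 0.0386
base [ 0.0734 -0.036   0.1518]
[[0.479, 0.878, -0.002], [0.878, -0.479, -0.001], [-0.002, -0.001, -1.0]]
```

View pics/scene2.png

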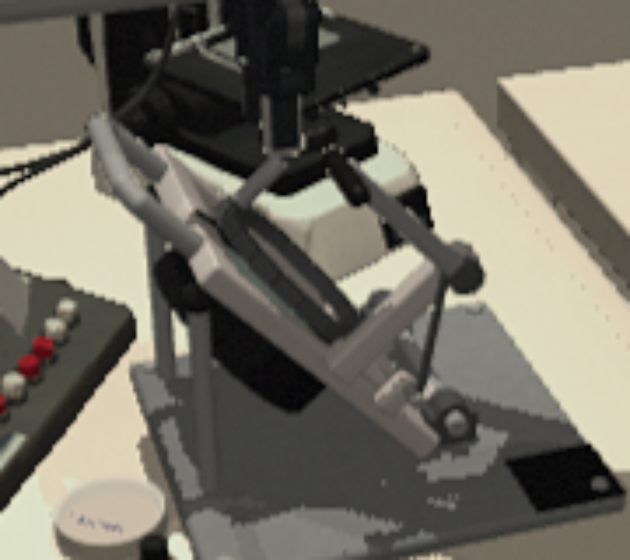

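```bash
python3 - <<'E'
from h import *
f=lambda p:((p-[180,150])*3.5).round(0)
for b in [(.0734,-.015,.135),(.0734,-.015,.152),(.0734,-.056,.135),fr((-.0335,-.036,.141),.72),fr((0,-.036,.141),.72)]: print(np.round(b,3),f(proj("scene",PW(b))))
E
```

```text
[ 0.073 -0.015  0.135] [285. 210.]
[ 0.073 -0.015  0.152] [284. 184.]
[ 0.073 -0.056  0.135] [267. 179.]
[ 0.068 -0.036  0.158] [284. 157.]
[ 0.093 -0.036  0.136] [242. 198.]
```

```bash
python3 - <<'E'
from h import *
p,d=imaging.get_image("scene");n="scene"
q=np.load("p.npy");t,M=base_T(q[:3])
c=imaging.get_calibration(n);K=c["camera_matrix"];T=c["world_from_camera"]
for u in (256,260,263):
  for v in range(172,204,3):
    w=(T@np.append(np.linalg.solve(K,[u,v,1])*d[v,u],1))[:3]; print(u,v,p[v,u],(M.T@(w-t)).round(3))
E
```

```text
256 172 [20 17 18] [0.087 0.01  0.23 ]
256 175 [17 16 13] [0.087 0.009 0.223]
256 178 [63 67 68] [ 0.082 -0.012  0.207]
256 181 [83 88 91] [ 0.082 -0.012  0.201]
256 184 [81 87 90] [ 0.083 -0.012  0.195]
256 187 [80 85 88] [ 0.083 -0.013  0.188]
256 190 [80 85 87] [ 0.083 -0.012  0.182]
256 193 [100 110 114] [ 0.083 -0.012  0.176]
256 196 [77 79 81] [ 0.079 -0.033  0.159]
256 199 [85 89 90] [ 0.08  -0.028  0.154]
256 202 [65 69 70] [ 0.081 -0.027  0.149]
260 172 [26 27 26] [0.08  0.012 0.229]
260 175 [21 20 19] [0.08  0.013 0.224]
260 178 [20 20 18] [ 0.076 -0.004  0.21 ]
260 181 [18 17 17] [ 0.076 -0.007  0.202]
260 184 [22 22 19] [ 0.076 -0.007  0.196]
260 187 [21 20 20] [ 0.076 -0.008  0.189]
260 190 [19 18 17] [ 0.077 -0.005  0.184]
260 193 [115 128 133] [ 0.076 -0.011  0.175]
260 196 [72 76 77] [ 0.072 -0.029  0.159]
260 199 [47 49 50] [ 0.034 -0.183  0.072]
260 202 [10 11 10] [ 0.035 -0.18   0.066]
263 172 [27 26 26] [0.073 0.009 0.228]
263 175 [18 18 17] [0.075 0.013 0.223]
263 178 [18 19 19] [ 0.07  -0.005  0.209]
263 181 [19 18 18] [ 0.07  -0.005  0.202]
263 184 [21 18 17] [ 0.071 -0.003  0.197]
263 187 [19 19 17] [ 0.071 -0.004  0.19 ]
263 190 [14 13 11] [ 0.071 -0.007  0.182]
263 193 [57 61 63] [ 0.021 -0.207  0.074]
263 196 [34 39 38] [ 0.024 -0.194  0.073]
263 199 [23 24 24] [ 0.027 -0.185  0.069]
263 202 [16 16 14] [ 0.026 -0.187  0.061]
```

```bash
python3 - <<'E'
from h import *
n="scene"
c=imaging.get_calibration(n);K=c["camera_matrix"];T=c["world_from_camera"]
def cloud(d):
    v,u=np.mgrid[0:420,0:560]; P=np.stack([(u-K[0,2])/K[0,0]*d,(v-K[1,2])/K[1,1]*d,d],-1)
    return P@T[:3,:3].T+T[:3,3]
d=np.load("scene_d0.npy"); w=cloud(d)
m=(d>0)&(np.hypot(w[...,0]-.239,w[...,1]-.495)<.09)&(w[...,2]>.12)&(w[...,2]<.5)
print(m.sum(),w[m][:,2].min()); 
for z0 in np.arange(.15,.4,.02):
    k=m&(w[...,2]>z0)&(w[...,2]<z0+.02); 
    if k.sum(): print(z0.round(2),k.sum(),w[k].mean(0).round(3))
p,d=imaging.get_image("scene"); w=cloud(d)
s=env.observe()["position"]
m=(d>0)&(np.hypot(w[...,0]-s[0],w[...,1]-s[1])<.09)&(w[...,2]>.12)&(w[...,2]<.5)
for z0 in np.arange(.13,.4,.02):
    k=m&(w[...,2]>z0)&(w[...,2]<z0+.02); 
    if k.sum(): print(z0.round(2),k.sum(),w[k].mean(0).round(3))
E
```

```text
13991 0.24461546607093043
0.23 53 [0.232 0.489 0.248]
0.25 365 [0.235 0.497 0.261]
0.27 379 [0.234 0.497 0.28 ]
0.29 1093 [0.24  0.508 0.301]
0.31 1244 [0.235 0.506 0.319]
0.33 1781 [0.235 0.504 0.34 ]
0.35 573 [0.226 0.519 0.363]
0.37 1004 [0.221 0.518 0.38 ]
0.39 1146 [0.221 0.515 0.4  ]
0.13 275 [0.535 0.357 0.142]
0.15 308 [0.56  0.366 0.158]
0.17 157 [0.558 0.344 0.181]
0.19 165 [0.54  0.327 0.2  ]
0.21 151 [0.535 0.327 0.222]
0.23 188 [0.522 0.336 0.241]
0.25 215 [0.511 0.34  0.26 ]
0.27 101 [0.497 0.344 0.274]
```

Call:
step_arm --steps '[0,0,0,0,0,0,0,0,0,0,0,0,0,0,0,0,0,0,0,0,0,0,0,0,0,0,0,0,0,0,0,0,0,0,0]' --grip_force 20

```text
time_s: 4.3
position: [0.5475, 0.3138, 0.153]
tool_rot: [[0.48, 0.878, 0.0], [0.878, -0.48, 0.0], [0.0, 0.0, -1.0]]
ft_force: [-1.2, 0.1, 0.1]
grip_width: 0.0001
```

```bash
python3 - <<'E'
from h import *
st()
p,d=imaging.get_image("scene"); x=p[150:310,180:360]; cv2.imwrite(f"pics/scene3.png",cv2.resize(x,None,fx=3.5,fy=3.5))
c=imaging.get_calibration("scene");K=c["camera_matrix"];T=c["world_from_camera"]
for u,v in ((230,380),(350,330),(280,380)):
    print("bench",(T@np.append(np.linalg.solve(K,[u,v,1])*d[v,u],1))[:3].round(3))
E
```

```text
t 4.3 pos [0.5475 0.3138 0.153 ] q [19.1 32.5 66.1 -0.  81.4 47.7] F [-1.2  0.1  0.1] T [-0.    0.02  0.02] w 0.0001
base [ 0.0737 -0.0363  0.153 ]
[[0.48, 0.878, 0.0], [0.878, -0.48, 0.0], [0.0, 0.0, -1.0]]
bench [0.343 0.575 0.   ]
bench [ 0.277  0.355 -0.   ]
bench [ 0.286  0.521 -0.   ]
```

View pics/scene3.png

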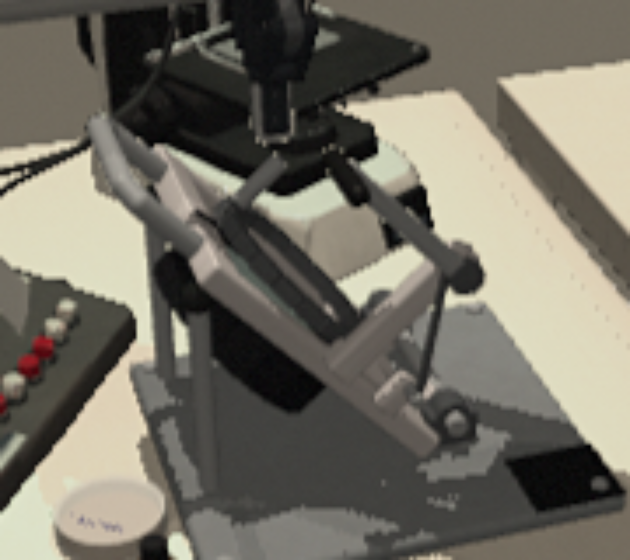

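```bash
python3 - <<'E'
from h import *
p,d=imaging.get_image("scene")
f=lambda p:((p-[180,150])*3.5).round(0)
for z in (.13,.15,.16,.17,.18,.19): print(z,f(proj("scene",PW((.0737,-.036,z)))))
q=np.load("p.npy");t,M=base_T(q[:3])
c=imaging.get_calibration("scene");K=c["camera_matrix"];T=c["world_from_camera"]
for u in (256,259,262):
  for v in range(180,195,2):
    w=(T@np.append(np.linalg.solve(K,[u,v,1])*d[v,u],1))[:3]; print(u,v,p[v,u],(M.T@(w-t)).round(3))
E
```

```text
0.13 [275. 202.]
0.15 [274. 171.]
0.16 [273. 155.]
0.17 [273. 139.]
0.18 [272. 123.]
0.19 [271. 107.]
256 180 [19 19 17] [ 0.08  -0.022  0.199]
256 182 [17 17 15] [ 0.08  -0.023  0.194]
256 184 [19 19 17] [ 0.08  -0.024  0.189]
256 186 [15 13 12] [ 0.079 -0.028  0.183]
256 188 [35 37 37] [ 0.08  -0.024  0.181]
256 190 [69 75 79] [ 0.033 -0.226  0.075]
256 192 [27 29 29] [ 0.035 -0.219  0.073]
256 194 [28 30 31] [ 0.037 -0.209  0.073]
259 180 [22 19 19] [ 0.073 -0.025  0.196]
259 182 [23 21 19] [ 0.073 -0.025  0.192]
259 184 [24 23 24] [ 0.073 -0.028  0.186]
259 186 [19 16 16] [ 0.073 -0.028  0.182]
259 188 [57 62 63] [ 0.073 -0.03   0.177]
259 190 [58 62 64] [ 0.027 -0.22   0.077]
259 192 [9 9 9] [ 0.028 -0.214  0.074]
259 194 [62 67 68] [ 0.072 -0.034  0.161]
262 180 [48 52 51] [ 0.066 -0.029  0.193]
262 182 [45 46 47] [ 0.068 -0.022  0.192]
262 184 [43 45 46] [ 0.068 -0.023  0.188]
262 186 [24 24 23] [ 0.069 -0.022  0.184]
262 188 [70 74 76] [ 0.066 -0.031  0.175]
262 190 [39 46 48] [ 0.022 -0.211  0.08 ]
262 192 [16 16 17] [ 0.021 -0.213  0.074]
262 194 [29 33 30] [ 0.023 -0.207  0.071]
```

The wide-shut test and the picture agree. The shut fingertips at (258,189) px sit at z≈0.173, about 37 mm higher than the reported TCP implies. From here I'll work with tip = reported z + 20 mm and grasp point = reported z + 39 mm, and lower carefully while watching the force.

Call:
step_arm --steps '[0.45,0,0,0,0,0,0,0.45,0,0,0,0,0,0,0.45,0,0,0,0,0,0,0.45,0,0,0.04,0,0,0,0.45,0,0,0.07,0,0,0,0.45,0,0,0.1,0,0,0,0.45,0,0,0.12,0,0,0,0.45,0,0,0.12,0,0,0]'

```text
time_s: 5.2
position: [0.547, 0.3137, 0.1156]
tool_rot: [[0.479, 0.878, -0.002], [0.878, -0.479, -0.001], [-0.002, -0.001, -1.0]]
ft_force: [0.8, 0.4, 0.4]
grip_width: 0.0383
```

```bash
python3 - <<'E'
from h import *
st()
p,d=imaging.get_image("scene"); x=p[150:310,180:360]; cv2.imwrite(f"pics/scene4.png",cv2.resize(x,None,fx=3.5,fy=3.5))
E
```

```text
t 5.2 pos [0.547  0.3137 0.1156] q [19.1 34.3 69.1 -0.  76.7 47.7] F [0.8 0.4 0.4] T [0.   0.02 0.04] w 0.0383
base [ 0.0734 -0.0359  0.1156]
[[0.479, 0.878, -0.002], [0.878, -0.479, -0.001], [-0.002, -0.001, -1.0]]
```

View pics/scene4.png

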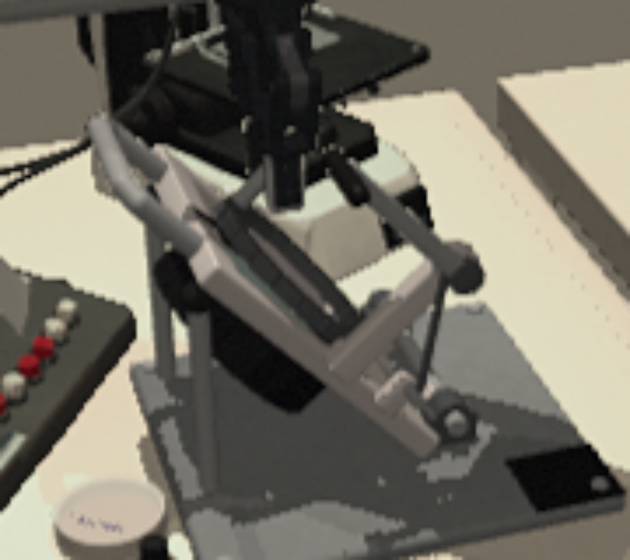

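Call:
step_arm --steps '[0,0,0,0,0,0,0,0,0,0,0,0,0,0,0,0,0,0,0,0,0,0,0,0,0,0,0,0]' --grip_force 20

```text
time_s: 5.65
position: [0.5468, 0.3139, 0.1169]
tool_rot: [[0.479, 0.878, -0.001], [0.878, -0.479, -0.0], [-0.001, -0.001, -1.0]]
ft_force: [-5.3, -0.2, -0.5]
grip_width: 0.0113
```

Call:
step_arm --steps '[0.2,0,0,0,0,0,0,0.2,0,0,0,0,0,0,0.2,0.012,-0.022,-0.014,0,0,0,0.2,0.022,-0.048,-0.025,0,0,0,0.2,0.029,-0.076,-0.033,0,0,0,0.2,0.032,-0.105,-0.037,0,0,0,0.2,0.032,-0.135,-0.037,0,0,0,0.2,0.032,-0.135,-0.037,0,0,0]'

```text
time_s: 6.45
position: [0.5149, 0.3424, 0.1278]
tool_rot: [[0.478, 0.878, -0.002], [0.878, -0.478, -0.0], [-0.001, -0.001, -1.0]]
ft_force: [0.1, 0.2, -0.0]
grip_width: 0.0171
```

```bash
python3 - <<'E'
from h import *
st()
p,d=imaging.get_image("scene"); x=p[150:310,180:360]; cv2.imwrite(f"pics/scene5.png",cv2.resize(x,None,fx=3.5,fy=3.5))
E
```

```text
t 6.45 pos [0.5149 0.3424 0.1278] q [22.7 32.5 70.4  0.  77.1 51.2] F [ 0.1  0.2 -0. ] T [-0.02  0.01 -0.01] w 0.0171
base [0.0832 0.0061 0.1278]
[[0.478, 0.878, -0.002], [0.878, -0.478, -0.0], [-0.001, -0.001, -1.0]]
```

View pics/scene5.png

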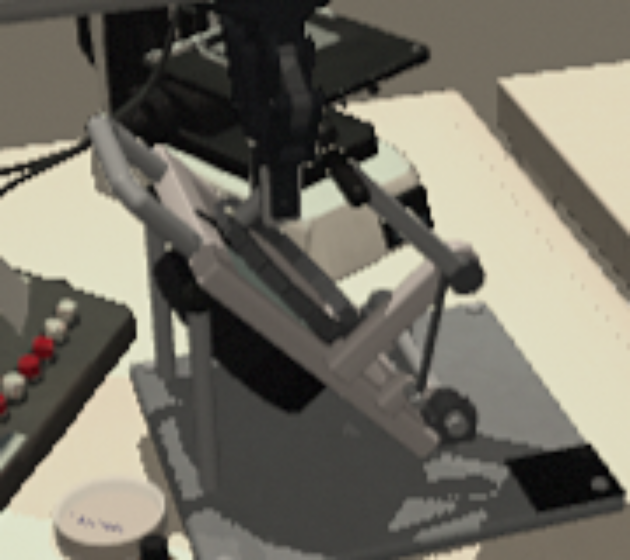

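Call:
step_arm --steps '[0.2,0,-0.008,0.001,0,0,0,0.2,0,-0.012,0.001,0,0,0,0.2,0,-0.017,0.002,0,0,0,0.2,0,-0.017,0.002,0,0,0]'

```text
time_s: 6.9
position: [0.512, 0.344, 0.1273]
tool_rot: [[0.48, 0.877, -0.0], [0.877, -0.48, -0.0], [-0.0, -0.0, -1.0]]
ft_force: [-0.7, -1.4, 0.7]
grip_width: 0.0169
```

Call:
step_arm --steps '[0.2,0,-0.008,0.001,0,0,0,0.2,0,-0.008,0.001,0,0,0]'

```text
time_s: 7.1
position: [0.5097, 0.3454, 0.1271]
tool_rot: [[0.479, 0.878, -0.0], [0.878, -0.479, -0.0], [-0.0, -0.0, -1.0]]
ft_force: [-0.2, -0.7, -0.2]
grip_width: 0.0172
```

```bash
python3 - <<'E'
from h import *
st()
E
```

```text
t 7.1 pos [0.5097 0.3454 0.1271] q [23.1 32.3 71.   0.  76.7 51.8] F [-0.2 -0.7 -0.2] T [-0.02 -0.02 -0.03] w 0.0172
base [0.0833 0.012  0.1271]
[[0.479, 0.878, -0.0], [0.878, -0.479, -0.0], [-0.0, -0.0, -1.0]]
```

Call:
step_arm --steps '[0.2,0,-0.007,0.001,0,0,0,0.2,0,-0.007,0.001,0,0,0,0.2,0,-0.007,0.001,0,0,0]'

```text
time_s: 7.4
position: [0.5094, 0.3456, 0.1271]
tool_rot: [[0.48, 0.877, 0.003], [0.877, -0.48, -0.001], [0.0, 0.003, -1.0]]
ft_force: [4.2, -5.1, -0.5]
grip_width: 0.0171
```

Call:
step_arm --steps '[0.2,0,-0.007,0.001,0,0,0,0.2,0,-0.007,0.001,0,0,0,0.2,0,-0.007,0.001,0,0,0]'

```text
time_s: 7.7
position: [0.5093, 0.3457, 0.1271]
tool_rot: [[0.481, 0.877, 0.006], [0.877, -0.481, -0.002], [0.001, 0.006, -1.0]]
ft_force: [12.8, -8.0, -1.0]
grip_width: 0.0172
```

```bash
python3 - <<'E'
from h import *
st()
p,d=imaging.get_image("scene"); x=p[150:310,180:360]; cv2.imwrite(f"pics/scene6.png",cv2.resize(x,None,fx=3.5,fy=3.5))
E
```

```text
t 7.7 pos [0.5093 0.3457 0.1271] q [23.3 32.1 71.3 -0.3 76.3 52.1] F [12.8 -8.  -1. ] T [-1.34 -1.87  0.04] w 0.0172
base [0.0834 0.0126 0.1271]
[[0.481, 0.877, 0.006], [0.877, -0.481, -0.002], [0.001, 0.006, -1.0]]
```

View pics/scene6.png

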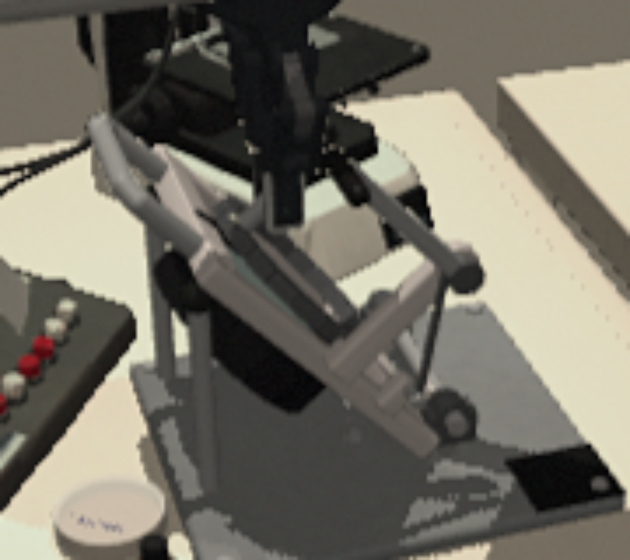

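Firm stop at about 15 N with the TCP no longer advancing, so the ring is at its end. I'll back off, open and rise.

Call:
step_arm --steps '[0.2,0,0.018,0,0,0,0,0.4,0,0.021,0,0,0,0,0.4,0,0.021,0,0,0,0,0.4,0,0.021,-0.1,0,0,0,0.4,0,0.021,-0.25,0,0,0,0.4,0,0.021,-0.4,0,0,0,0.4,0,0.021,-0.55,0,0,0,0.4,0,0.021,-0.55,0,0,0]'

```text
time_s: 8.55
position: [0.5127, 0.3453, 0.2982]
tool_rot: [[0.479, 0.878, 0.011], [0.878, -0.479, 0.005], [0.009, 0.007, -1.0]]
ft_force: [0.0, 0.7, -0.0]
grip_width: 0.0342
```

```bash
python3 - <<'E'
from h import *
st()
for n in("scene","top"):
    p,d=imaging.get_image(n); np.save(f"{n}_d7.npy",d); x=(p[150:310,180:360] if n=="scene" else p[80:270,180:390]); cv2.imwrite(f"pics/{n}7.png",cv2.resize(x,None,fx=3.5,fy=3.5)[:600])
    print([(np.round(x["pixel"],1).tolist(),round(x["score"],2)) for x in imaging.pinpoint(n,"ring_peg")[:2]], proj(n,PW(fr((-.0175,.009,.157),.72))))
    c=imaging.get_calibration(n);K=c["camera_matrix"];T=c["world_from_camera"]
    t,M=base_T(np.load("p.npy")[:3])
    v,u=np.mgrid[0:420,0:560]; P=np.stack([(u-K[0,2])/K[0,0]*d,(v-K[1,2])/K[1,1]*d,d],-1)
    w=P@T[:3,:3].T+T[:3,3]; b=(w-t)@M
    S=.72;cc,s=np.cos(S),np.sin(S)
    X=b[...,0]*cc-(b[...,2]-.03)*s; Z=b[...,0]*s+(b[...,2]-.03)*cc; Y=b[...,1]
    m=(d>0)&(abs(Y)<.06)&(X<-.006)&(X>-.04)&(Z>.11)&(Z<.18)
    if m.sum(): print(n,m.sum(),np.percentile(Y[m],[5,50,95]).round(4),np.percentile(Z[m],[5,50,95]).round(4))
E
```

```text
t 8.55 pos [0.5127 0.3453 0.2982] q [ 23.   26.5  52.8   0.  100.   51.6] F [ 0.   0.7 -0. ] T [-0.02  0.02 -0.  ] w 0.0342
base [0.0847 0.0094 0.2982]
[[0.479, 0.878, 0.011], [0.878, -0.479, 0.005], [0.009, 0.007, -1.0]]
[([260.2, 207.9], 0.9), ([281.7, 330.6], 0.33)] [255.59703002 205.80362536]
scene 91 [0.0053 0.0114 0.0155] [0.1517 0.1577 0.1611]
[([284.7, 159.8], 0.69), ([242.1, 238.5], 0.46)] [283.68898745 157.45169874]
top 23 [0.0034 0.008  0.0125] [0.1503 0.1563 0.1601]
```

View pics/scene7.png

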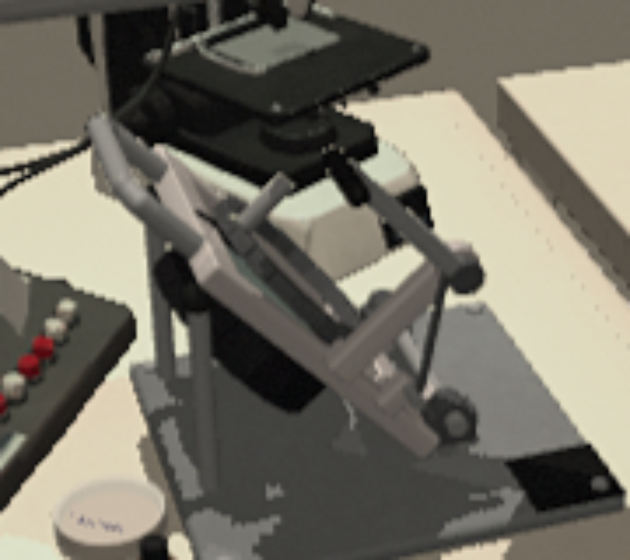

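View pics/top7.png

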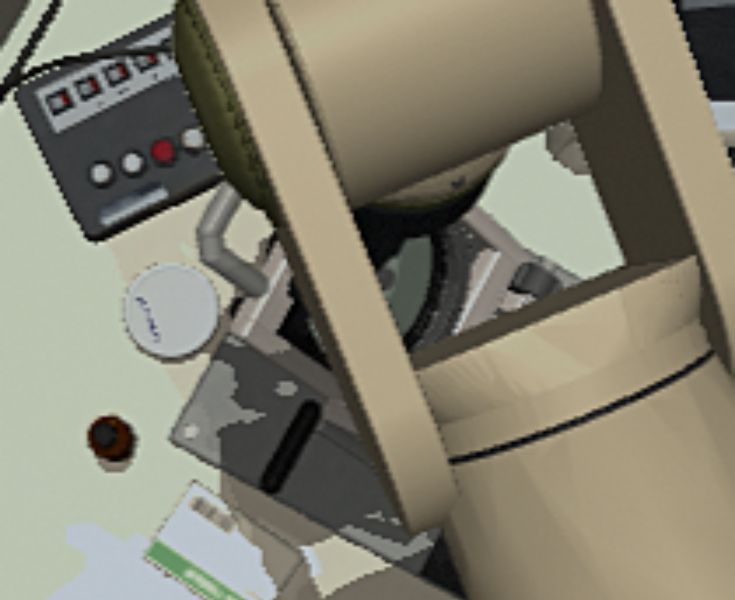

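```bash
python3 - <<'E'
from h import *
Rt=Rdown(Yb-90)
for z in (.30,.188): print(plan(PW((.106,.126,z)),Rt))
E
```

```text
(array([ 0.076, -0.386, -0.033]), array([-0.002,  0.003,  0.   ]))
(array([ 0.077, -0.385,  0.341]), array([-0.002,  0.003,  0.   ]))
```

Call:
step_arm --steps '[0,0.04,-0.13,-0.02,0,0,0,0,0.076,-0.26,-0.02,0,0,0,0,0.076,-0.386,0,0,0,0,0,0.076,-0.386,0.1,0,0,0,0,0.076,-0.386,0.2,0,0,0,0,0.076,-0.386,0.3,0,0,0,0,0.076,-0.386,0.341,0,0,0,0,0.076,-0.386,0.341,0,0,0]'

```text
time_s: 9.55
position: [0.4198, 0.4191, 0.1859]
tool_rot: [[0.479, 0.878, -0.006], [0.878, -0.479, -0.004], [-0.006, -0.003, -1.0]]
ft_force: [0.4, 0.2, 0.5]
grip_width: 0.0001
```

```bash
python3 - <<'E'
from h import *
st()
for n in("scene","top"):
    p,d=imaging.get_image(n); x=(p[150:310,180:360] if n=="scene" else p[120:280,180:390]); cv2.imwrite(f"pics/{n}8.png",cv2.resize(x,None,fx=3.5,fy=3.5)[:600])
E
```

```text
t 9.55 pos [0.4198 0.4191 0.1859] q [33.5 27.4 69.5  0.  83.4 62.2] F [0.4 0.2 0.5] T [-0.01 -0.03  0.03] w 0.0001
base [0.1049 0.1263 0.1859]
[[0.479, 0.878, -0.006], [0.878, -0.479, -0.004], [-0.006, -0.003, -1.0]]
```

View pics/scene8.png

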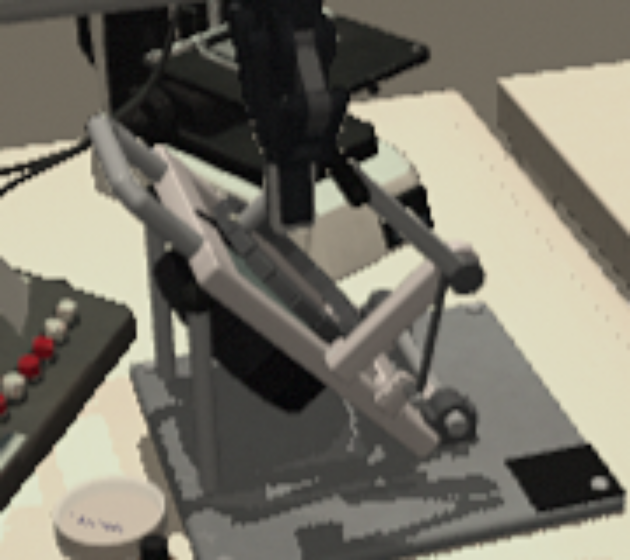

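View pics/top8.png

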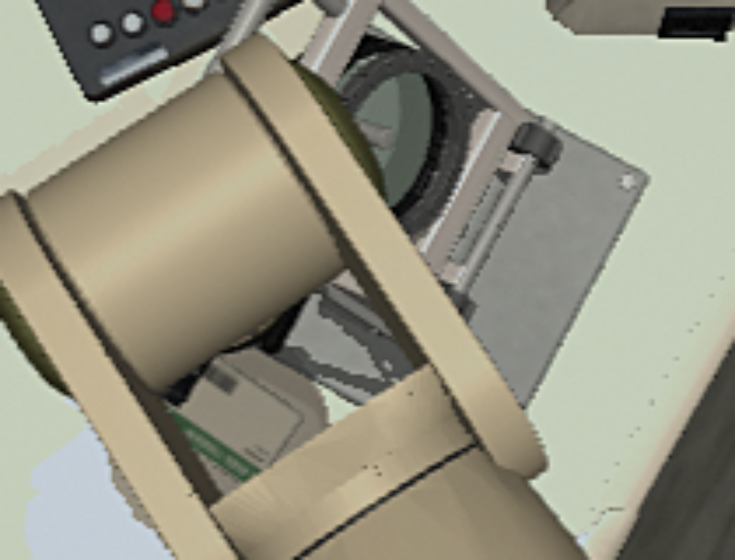

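Call:
step_arm --steps '[0,-0.045,-0.0,-0.01,0,0,0,0,-0.098,0,-0.043,0,0,0,0,-0.161,0,-0.072,0,0,0,0,-0.228,0,-0.088,0,0,0,0,-0.298,0,-0.089,0,0,0,0,-0.366,0,-0.077,0,0,0,0,-0.415,0,-0.058,0,0,0,0,-0.46,0,-0.045,0,0,0,0,-0.46,0,-0.045,0,0,0]'

```text
time_s: 10.55
position: [0.3545, 0.298, 0.2034]
tool_rot: [[0.48, 0.877, 0.001], [0.877, -0.48, 0.0], [0.0, 0.0, -1.0]]
ft_force: [0.2, 0.0, 1.1]
grip_width: 0.0007
```

```bash
python3 - <<'E'
from h import *
st()
for n in("scene","top"):
    p,d=imaging.get_image(n); x=(p[150:310,180:360] if n=="scene" else p[120:280,180:390]); cv2.imwrite(f"pics/{n}9.png",cv2.resize(x,None,fx=3.5,fy=3.5)[:600])
E
```

```text
t 10.55 pos [0.3545 0.298  0.2034] q [25.4 13.5 88.3 -0.  78.1 54.1] F [0.2 0.  1.1] T [-0.02  0.03  0.05] w 0.0007
base [-0.0327  0.1255  0.2034]
[[0.48, 0.877, 0.001], [0.877, -0.48, 0.0], [0.0, 0.0, -1.0]]
```

View pics/scene9.png

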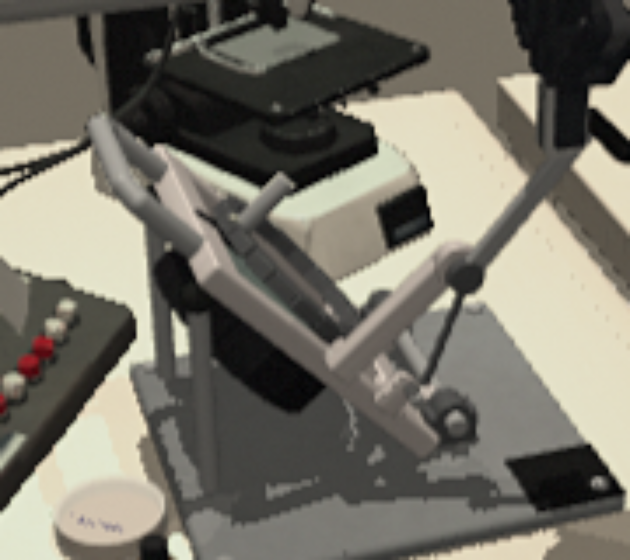

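Call:
step_arm --steps '[0,-0.01,0,0,0,0,0,0,-0.03,0,0.01,0,0,0,0,-0.05,0,0.02,0,0,0,0,-0.05,0,0.02,0,0,0,0,-0.05,0,0.02,0,0,0,0,-0.05,0,0.02,0,0,0,0,-0.05,0,0.02,0,0,0]'

```text
time_s: 11.35
position: [0.3479, 0.2857, 0.1968]
tool_rot: [[0.479, 0.878, 0.0], [0.878, -0.479, 0.0], [0.0, 0.0, -1.0]]
ft_force: [1.4, 0.2, 0.8]
grip_width: -0.0003
```

```bash
python3 - <<'E'
from h import *
st()
for n in("scene","top"):
    p,d=imaging.get_image(n); x=(p[150:310,180:360] if n=="scene" else p[120:280,180:390]); cv2.imwrite(f"pics/{n}10.png",cv2.resize(x,None,fx=3.5,fy=3.5)[:600])
E
```

```text
t 11.35 pos [0.3479 0.2857 0.1968] q [24.3 12.6 90.8  0.  76.6 52.9] F [1.4 0.2 0.8] T [-0.03 -0.   -0.04] w -0.0003
base [-0.0467  0.1254  0.1968]
[[0.479, 0.878, 0.0], [0.878, -0.479, 0.0], [0.0, 0.0, -1.0]]
```

View pics/scene10.png

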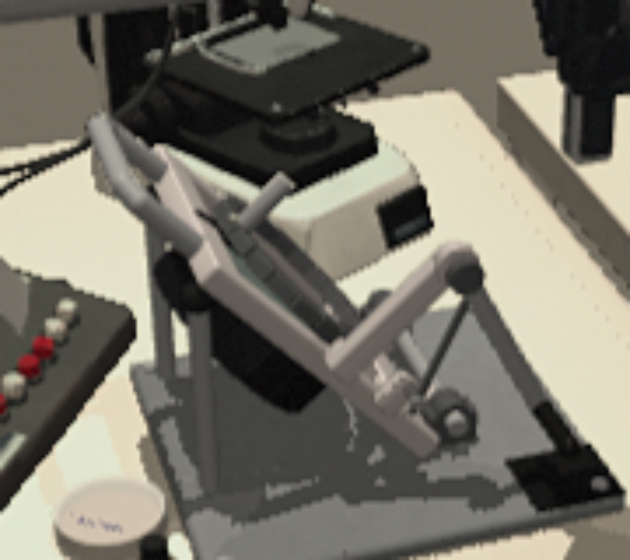

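```bash
python3 - <<'E'
from h import *
f=lambda p:((p-[180,150])*3.5).round(0)
for th in (2.9,3.2,3.4):
    X,Z=-.07-.104*np.sin(th),.09+.104*np.cos(th); b=fr((X,.121,Z),.72); print(th,b.round(3),f(proj("scene",PW(b))))
p,d=imaging.get_image("scene"); r=imaging.pinpoint("scene","kick_foot_site"); print([(f(np.array(x["pixel"])),x["score"]) for x in r])
r=imaging.pinpoint("scene","kick_pivot"); print([(f(np.array(x["pixel"])),x["score"]) for x in r], f(proj("scene",PW(fr((-.07,.121,.09),.72)))))
E
```

```text
2.9 [-0.079  0.121  0.084] [628. 365.]
3.2 [-0.057  0.121  0.062] [590. 407.]
3.4 [-0.04   0.121  0.051] [559. 430.]
[(array([549., 433.]), 0.89)]
[(array([476., 298.]), 0.91)] [480. 296.]
```

```bash
python3 - <<'E'
from h import *
p,d=imaging.get_image("scene")
c=imaging.get_calibration("scene");K=c["camera_matrix"];T=c["world_from_camera"]
for u,v in ((150,50),(290,60),(290,125),(200,140),(100,150),(150,165)):
    print((u,v),d[v,u],(T@np.append(np.linalg.solve(K,[u,v,1])*d[v,u],1))[:3].round(3))
Rt=Rdown(Yb)
print(PW((.17,0,.3)),plan(PW((.17,0,.27)),Rdown(Yb-45)))
E
```

```text
(150, 50) 0.2113564 [0.062 0.809 0.574]
(290, 60) 0.23944913 [0.039 0.75  0.563]
(290, 125) 0.25722516 [0.042 0.748 0.53 ]
(200, 140) 0.24477391 [0.062 0.789 0.529]
(100, 150) 0.22970264 [0.081 0.83  0.531]
(150, 165) 0.37082338 [0.18  0.75  0.469]
[0.56179719 0.41571933 0.3       ] (array([ 0.723,  0.418, -0.244]), array([-0., -0., -1.]))
```

Call:
step_arm --steps '[0,0,0,-0.15,0,0,-0.2,0,0.05,0.03,-0.244,0,0,-0.35,0.5,0.2,0.12,-0.244,0,0,-0.5,0.5,0.33,0.19,-0.244,0,0,-0.65,0.5,0.46,0.27,-0.244,0,0,-0.8,0.5,0.6,0.35,-0.244,0,0,-1,0.5,0.723,0.418,-0.244,0,0,-1,0.5,0.723,0.418,-0.244,0,0,-1]'

```text
time_s: 12.45
position: [0.5651, 0.4173, 0.2653]
tool_rot: [[-0.281, 0.96, -0.003], [0.96, 0.281, -0.002], [-0.001, -0.004, -1.0]]
ft_force: [-0.0, 0.0, -1.0]
grip_width: 0.0427
```

```bash
python3 - <<'E'
from h import *
st()
print(plan(PW((.17,0,.27)),Rdown(Yb)))
E
```

```text
t 12.45 pos [0.5651 0.4173 0.2653] q [ 26.8  37.7  38.1   0.  104.4  10.5] F [-0.  0. -1.] T [ 0.01  0.02 -0.  ] w 0.0427
base [ 0.173  -0.0022  0.2653]
[[-0.281, 0.96, -0.003], [0.96, 0.281, -0.002], [-0.001, -0.004, -1.0]]
(array([-0.002, -0.012, -0.015]), array([-0.005, -0.001, -1.   ]))
```

Call:
step_arm --steps '[0.5,0,0,0,0,0,-0.2,0.5,0,0,0,0,0,-0.4,0.5,0,0,0,0,0,-0.6,0.5,0,0,0,0,0,-0.8,0.5,0,0,0,0,0,-1,0.5,0,0,0,0,0,-1,0.5,0,0,0,0,0,-1]'

```text
time_s: 13.15
position: [0.5614, 0.4156, 0.2701]
tool_rot: [[-0.878, 0.479, -0.0], [0.479, 0.878, -0.0], [0.0, -0.0, -1.0]]
ft_force: [-0.8, 0.6, -0.2]
grip_width: 0.0428
```

```bash
python3 - <<'E'
from h import *
st()
for z in(.2,.154):print(plan(PW((.1695,0,z)),Rdown(Yb)))
for n in("scene","top"):
    p,d=imaging.get_image(n); x=(p[150:310,180:360] if n=="scene" else p[60:220,150:360]); cv2.imwrite(f"pics/{n}11.png",cv2.resize(x,None,fx=3.5,fy=3.5)[:600])
    print([(np.round(x["pixel"],1).tolist(),round(x["score"],2)) for x in imaging.pinpoint(n,"handle_bar")[:2]], proj(n,PW(fr((.02,0,.235),.72))))
E
```

```text
t 13.15 pos [0.5614 0.4156 0.2701] q [ 26.8  37.   38.6   0.  104.4 -34.5] F [-0.8  0.6 -0.2] T [ 0.06  0.   -0.04] w 0.0428
base [0.1697 0.0003 0.2701]
[[-0.878, 0.479, -0.0], [0.479, 0.878, -0.0], [0.0, -0.0, -1.0]]
(array([-0.001, -0.001,  0.234]), array([-0., -0., -0.]))
(array([-0.001, -0.001,  0.387]), array([-0., -0., -0.]))
[([211.3, 193.6], 0.68)] [211.90541124 193.94500609]
[([248.8, 131.7], 0.71)] [248.83521835 129.40460128]
```

View pics/scene11.png

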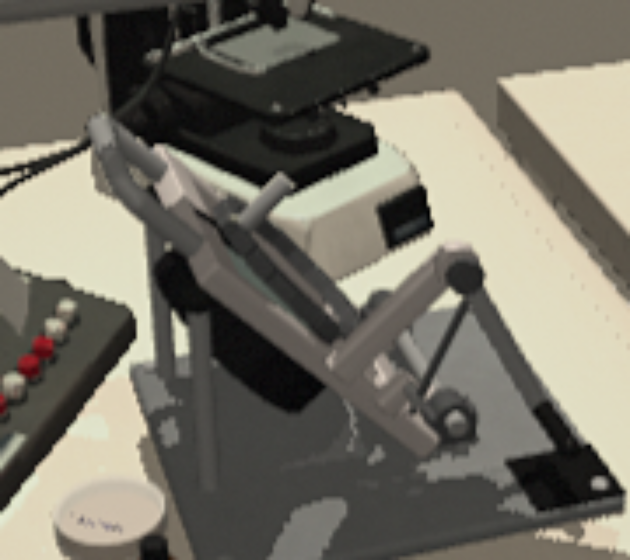

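Handle bar detected at (211,194) in the scene view, matching the model. The kickstand is still down. Descending over the bar.

Call:
step_arm --steps '[0.5,0,0,0.1,0,0,0,0.5,0,0,0.2,0,0,0,0.5,0,0,0.26,0,0,0,0.5,0,0,0.32,0,0,0,0.5,0,0,0.36,0,0,0,0.5,0,0,0.387,0,0,0,0.5,0,0,0.387,0,0,0]'

```text
time_s: 14.05
position: [0.5616, 0.4156, 0.153]
tool_rot: [[-0.877, 0.48, -0.001], [0.48, 0.877, -0.001], [0.001, -0.001, -1.0]]
ft_force: [-0.0, -0.9, -0.2]
grip_width: 0.0429
```

```bash
python3 - <<'E'
from h import *
st()
for n in("scene",):
    p,d=imaging.get_image(n); x=(p[150:310,180:360] if n=="scene" else p[60:220,150:360]); cv2.imwrite(f"pics/{n}12.png",cv2.resize(x,None,fx=3.5,fy=3.5)[:600])
E
```

```text
t 14.05 pos [0.5616 0.4156 0.153 ] q [ 26.8  39.6  52.4  -0.   88.1 -34.5] F [-0.  -0.9 -0.2] T [-0.01 -0.05  0.  ] w 0.0429
base [0.1698 0.0002 0.153 ]
[[-0.877, 0.48, -0.001], [0.48, 0.877, -0.001], [0.001, -0.001, -1.0]]
```

View pics/scene12.png

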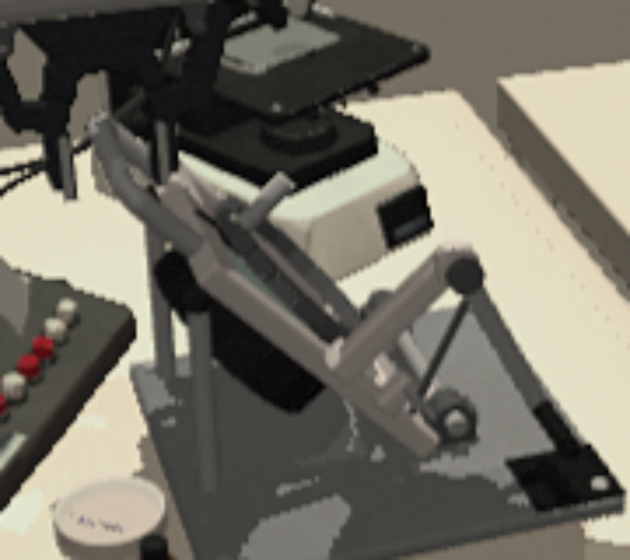

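Fingers straddle the bar, at (65,180) and (165,170) in the crop, with no contact force. Closing.

Call:
step_arm --steps '[0,0,0,0,0,0,0,0,0,0,0,0,0,0,0,0,0,0,0,0,0,0,0,0,0,0,0,0,0,0,0,0,0,0,0]' --grip_force 40

```text
time_s: 14.6
position: [0.5624, 0.4164, 0.1548]
tool_rot: [[-0.878, 0.479, 0.003], [0.479, 0.878, 0.002], [-0.001, 0.003, -1.0]]
ft_force: [3.1, 3.9, 3.0]
grip_width: 0.0128
```

```bash
python3 - <<'E'
from h import *
st()
s=env.observe()["position"]
# arc rows in tool shares: tool y = base x, tool x = -base y(?), z down
r=np.hypot(.02,.235)
for L in (.65,.55,.45,.35,.25,.15,.05,0):
    b=fr((.02,0,.235),L); b0=fr((.02,0,.235),.72); print(L,((b-b0)/.3).round(3))
E
```

```text
t 14.6 pos [0.5624 0.4164 0.1548] q [ 26.8  39.5  52.3   0.   88.1 -34.5] F [3.1 3.9 3. ] T [ 0.73 -0.48  0.04] w 0.0128
base [ 0.1709 -0.0002  0.1548]
[[-0.878, 0.479, 0.003], [0.479, 0.878, 0.002], [-0.001, 0.003, -1.0]]
0.65 [-0.04   0.     0.038]
0.55 [-0.1    0.     0.088]
0.45 [-0.166  0.     0.131]
0.35 [-0.235  0.     0.168]
0.25 [-0.308  0.     0.198]
0.15 [-0.384  0.     0.22 ]
0.05 [-0.461  0.     0.234]
0 [-0.5    0.     0.238]
```

Call:
step_arm --steps '[0,0,-0.02,-0.02,0,0,0,0,0,-0.04,-0.038,0,0,0,0,0,-0.07,-0.064,0,0,0,0,0,-0.1,-0.088,0,0,0,0,0,-0.133,-0.11,0,0,0,0,0,-0.166,-0.131,0,0,0,0,0,-0.2,-0.15,0,0,0,0,0,-0.235,-0.168,0,0,0,0,0,-0.235,-0.168,0,0,0]'

```text
time_s: 15.5
position: [0.529, 0.3546, 0.2074]
tool_rot: [[-0.878, 0.48, 0.007], [0.48, 0.878, 0.004], [-0.004, 0.007, -1.0]]
ft_force: [3.8, 7.1, 9.3]
grip_width: 0.0128
```

```bash
python3 - <<'E'
from h import *
st()
for n in("scene",):
    p,d=imaging.get_image(n); x=(p[130:310,180:380]); cv2.imwrite(f"pics/{n}13.png",cv2.resize(x,None,fx=3.3,fy=3.3)[:600])
E
```

```text
t 15.5 pos [0.529  0.3546 0.2074] q [ 23.2  30.7  60.1   0.1  88.7 -38.2] F [3.8 7.1 9.3] T [ 1.37 -0.78  0.06] w 0.0128
base [ 0.1006 -0.0006  0.2074]
[[-0.878, 0.48, 0.007], [0.48, 0.878, 0.004], [-0.004, 0.007, -1.0]]
```

View pics/scene13.png

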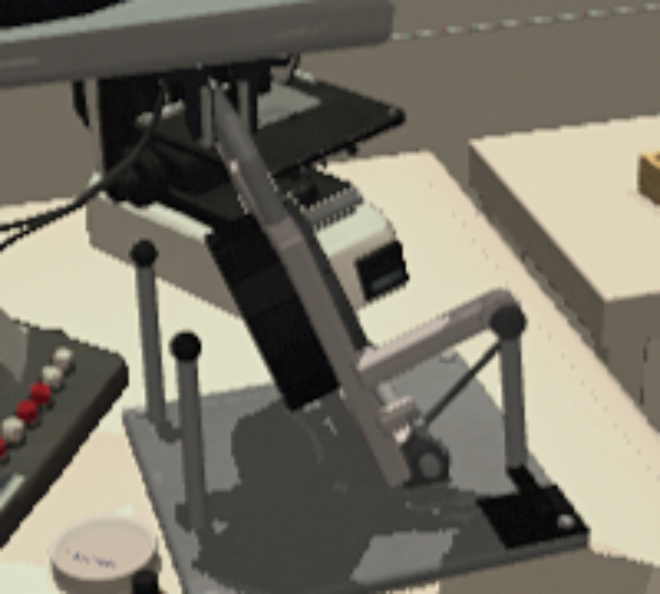

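Call:
step_arm --steps '[0,0,-0.036,-0.02,0,0,0,0,0,-0.073,-0.036,0,0,0,0,0,-0.11,-0.048,0,0,0,0,0,-0.149,-0.058,0,0,0,0,0,-0.187,-0.066,0,0,0,0,0,-0.21,-0.069,0,0,0,0,0,-0.226,-0.073,0,0,0,0,0,-0.226,-0.073,0,0,0]'

```text
time_s: 16.35
position: [0.4963, 0.2944, 0.2281]
tool_rot: [[-0.877, 0.48, 0.005], [0.48, 0.877, 0.002], [-0.003, 0.004, -1.0]]
ft_force: [3.6, 2.8, 7.8]
grip_width: 0.0123
```

```bash
python3 - <<'E'
from h import *
st()
for n in("scene",):
    p,d=imaging.get_image(n); x=(p[130:310,180:380]); cv2.imwrite(f"pics/{n}14.png",cv2.resize(x,None,fx=3.3,fy=3.3)[:600])
E
```

```text
t 16.35 pos [0.4963 0.2944 0.2281] q [ 18.9  23.9  68.4   0.   87.4 -42.4] F [3.6 2.8 7.8] T [ 0.75 -0.56  0.05] w 0.0123
base [ 0.0322 -0.0007  0.2281]
[[-0.877, 0.48, 0.005], [0.48, 0.877, 0.002], [-0.003, 0.004, -1.0]]
```

View pics/scene14.png

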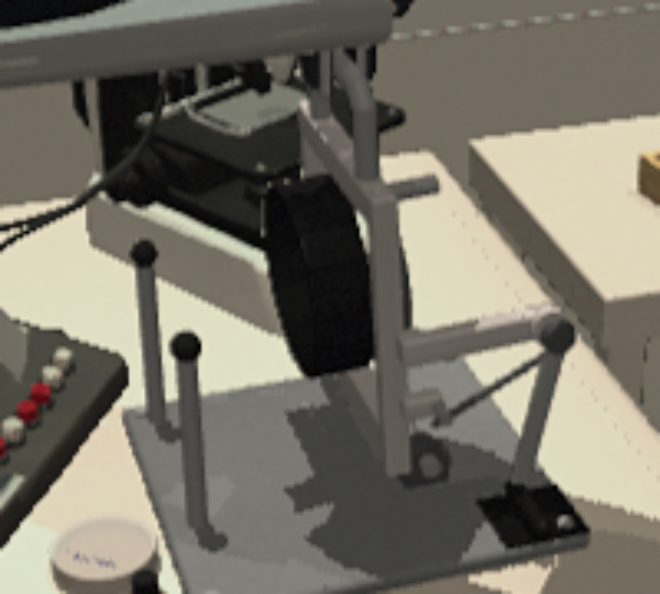

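Call:
step_arm --steps '[0,0,-0.015,-0.003,0,0,0,0,0,-0.03,-0.006,0,0,0,0,0,-0.035,-0.006,0,0,0,0,0,-0.035,-0.006,0,0,0]'

```text
time_s: 16.8
position: [0.4914, 0.2853, 0.2295]
tool_rot: [[-0.877, 0.48, 0.004], [0.48, 0.877, 0.002], [-0.003, 0.003, -1.0]]
ft_force: [3.2, 1.2, 6.2]
grip_width: 0.0126
```

Call:
step_arm --steps '[0,0,-0.007,0,0,0,0,0,0,-0.007,0,0,0,0,0,0,-0.007,0,0,0,0]'

```text
time_s: 17.1
position: [0.4907, 0.284, 0.2297]
tool_rot: [[-0.878, 0.48, 0.005], [0.48, 0.878, 0.003], [-0.003, 0.005, -1.0]]
ft_force: [4.1, 3.5, 7.8]
grip_width: 0.0128
```

```bash
python3 - <<'E'
from h import *
st()
E
```

```text
t 17.1 pos [0.4907 0.284  0.2297] q [ 18.1  22.7  70.    0.   86.9 -43.3] F [4.1 3.5 7.8] T [ 0.98 -0.86  0.03] w 0.0128
base [ 0.0203 -0.0007  0.2297]
[[-0.878, 0.48, 0.005], [0.48, 0.878, 0.003], [-0.003, 0.005, -1.0]]
```

Call:
step_arm --steps '[0,0,-0.007,-0.005,0,0,0,0,0,-0.007,-0.005,0,0,0,0,0,-0.007,-0.005,0,0,0]'

```text
time_s: 17.4
position: [0.4898, 0.2824, 0.2301]
tool_rot: [[-0.878, 0.479, 0.004], [0.479, 0.878, 0.003], [-0.002, 0.004, -1.0]]
ft_force: [8.1, 6.5, 1.1]
grip_width: 0.0125
```

```bash
python3 - <<'E'
from h import *
st()
p,d=imaging.get_image("scene"); np.save("scene_d15.npy",d); cv2.imwrite("pics/scene15.png",cv2.resize(p[200:310,260:380],None,fx=5,fy=5))
p,d=imaging.get_image("top"); cv2.imwrite("pics/top15.png",p)
E
```

```text
t 17.4 pos [0.4898 0.2824 0.2301] q [ 17.9  22.6  70.2   0.1  87.  -43.4] F [8.1 6.5 1.1] T [ 1.24 -1.29 -0.02] w 0.0125
base [ 0.0184 -0.0007  0.2301]
[[-0.878, 0.479, 0.004], [0.479, 0.878, 0.003], [-0.002, 0.004, -1.0]]
```

View pics/scene15.png

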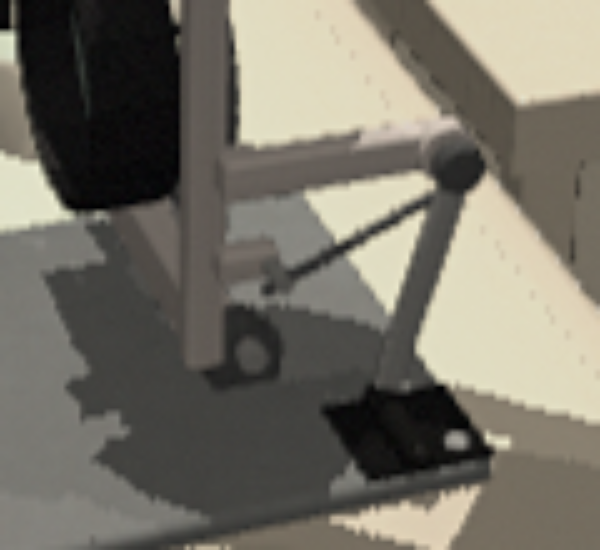

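Call:
step_arm --steps '[0,0,-0.005,0,0,0,0,0,0,-0.005,0,0,0,0,0,0,-0.005,0,0,0,0]'

```text
time_s: 17.8
position: [0.4894, 0.2816, 0.2301]
tool_rot: [[-0.878, 0.479, 0.005], [0.479, 0.878, 0.004], [-0.003, 0.006, -1.0]]
ft_force: [9.3, 8.5, 1.2]
grip_width: 0.0121
```

```bash
python3 - <<'E'
from h import *
st()
p,d=imaging.get_image("scene")
t,M=base_T(np.load("p.npy")[:3])
c=imaging.get_calibration("scene");K=c["camera_matrix"];T=c["world_from_camera"]
v,u=np.mgrid[0:420,0:560]; P=np.stack([(u-K[0,2])/K[0,0]*d,(v-K[1,2])/K[1,1]*d,d],-1)
b=(P@T[:3,:3].T+T[:3,3]-t)@M
# left side rail of frame: y ~ .075
m=(d>0)&(abs(b[...,1]-.075)<.004)&(b[...,2]>.05)&(b[...,2]<.21)&(b[...,0]>-.03)&(b[...,0]<.06)
for z0 in np.arange(.05,.21,.02):
    k=m&(b[...,2]>z0)&(b[...,2]<z0+.02)
    if k.sum()>3: print(z0.round(2),k.sum(),np.percentile(b[k][:,0],[5,50,95]).round(4))
f=(d>0)&(b[...,1]>.105)&(b[...,1]<.139)&(b[...,0]<-.01)&(b[...,2]<.045)&(b[...,2]>.017)
print("foot z",f.sum(),b[f].mean(0).round(4),b[f][:,2].max())
for n in ["kick_foot_site","kick_pivot"]:
    print(n,[(np.round(x["pixel"],1),round(x["score"],2)) for x in imaging.pinpoint("scene",n)[:1]])
for L in (-.02,0,.02,.05):
    th=3.4;print(L,fr((-.07-.104*np.sin(th),.121,.09+.104*np.cos(th)),L).round(4),proj("scene",PW(fr((-.07-.104*np.sin(th),.121,.09+.104*np.cos(th)),L))).round(1),proj("scene",PW(fr((-.07,.121,.09),L))).round(1))
E
```

```text
t 17.8 pos [0.4894 0.2816 0.2301] q [ 17.8  22.5  70.4   0.1  86.8 -43.5] F [9.3 8.5 1.2] T [ 1.7  -1.49 -0.01] w 0.0121
base [ 0.0176 -0.0007  0.2301]
[[-0.878, 0.479, 0.005], [0.479, 0.878, 0.004], [-0.003, 0.006, -1.0]]
0.05 61 [0.0151 0.0216 0.0285]
0.07 80 [-0.0013  0.0203  0.0284]
0.09 63 [0.0151 0.021  0.0271]
0.11 76 [-0.0158  0.0205  0.0269]
0.13 75 [0.0082 0.0196 0.0269]
0.15 74 [0.0129 0.0201 0.0267]
0.17 71 [0.013  0.0196 0.0263]
0.19 75 [0.0132 0.0198 0.0264]
foot z 88 [-0.0402  0.1225  0.0234] 0.0272894131070176
kick_foot_site [(array([342.6, 284.3]), 0.72)]
kick_pivot [(array([355.2, 239.8]), 0.72)]
-0.02 [-0.0432  0.121   0.0186] [340.7 286.2] [357.1 239.2]
0 [-0.0434  0.121   0.0195] [340.8 285.8] [356.3 238.7]
0.02 [-0.0436  0.121   0.0203] [341.  285.4] [355.4 238.2]
0.05 [-0.0439  0.121   0.0216] [341.1 284.8] [354.1 237.5]
```

Call:
step_arm --steps '[0,0,0.004,0,0,0,0,0,0,0.004,0,0,0,0,0,0,0.004,0,0,0,0,0,0,0.004,0,0,0,0,0,0,0.004,0,0,0,0]'

```text
time_s: 18.45
position: [0.4897, 0.2823, 0.2301]
tool_rot: [[-0.878, 0.479, 0.004], [0.479, 0.878, 0.003], [-0.002, 0.005, -1.0]]
ft_force: [7.0, 6.8, 0.7]
grip_width: 0.0123
```

```bash
python3 - <<'E'
from h import *
st()
for n in ("scene","top"):
    p,d=imaging.get_image(n); x=(p[130:350,180:380] if n=="scene" else p[80:270,180:390]); cv2.imwrite(f"pics/{n}16.png",cv2.resize(x,None,fx=2.7,fy=2.7))
    if n=="scene":
        t,M=base_T(np.load("p.npy")[:3])
        c=imaging.get_calibration("scene");K=c["camera_matrix"];T=c["world_from_camera"]
        v,u=np.mgrid[0:420,0:560]; P=np.stack([(u-K[0,2])/K[0,0]*d,(v-K[1,2])/K[1,1]*d,d],-1)
        b=(P@T[:3,:3].T+T[:3,3]-t)@M
        m=(d>0)&(abs(b[...,1]-.075)<.004)&(b[...,2]>.12)&(b[...,2]<.21)&(b[...,0]>.01)&(b[...,0]<.03)
        print(np.polyfit(b[m][:,2],b[m][:,0],1))
    for q in ("oil_bottle","tissue_box","dish"): print(n,q,[np.round(x["pixel"],1).tolist() for x in imaging.pinpoint(n,q)[:1]])
E
```

```text
t 18.45 pos [0.4897 0.2823 0.2301] q [ 17.9  22.6  70.2   0.1  86.9 -43.4] F [7.  6.8 0.7] T [ 1.3  -1.29  0.  ] w 0.0123
base [ 0.0184 -0.0007  0.2301]
[[-0.878, 0.479, 0.004], [0.479, 0.878, 0.003], [-0.002, 0.005, -1.0]]
[-0.00957042  0.02213042]
scene oil_bottle [[355.7, 239.2]]
scene tissue_box [[282.6, 333.2]]
scene dish [[209.9, 300.3]]
top oil_bottle [[210.5, 205.4]]
top tissue_box [[242.8, 238.6]]
top dish [[230.0, 168.8]]
```

View pics/scene16.png

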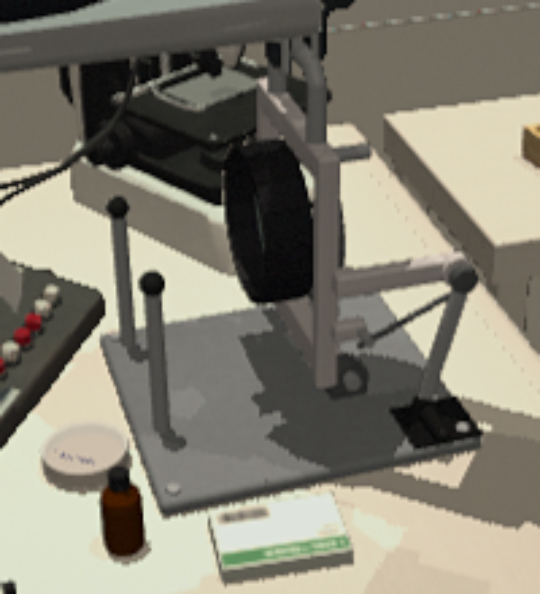

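```bash
python3 - <<'E'
from h import *
p,d=imaging.get_image("scene")
t,M=base_T(np.load("p.npy")[:3])
c=imaging.get_calibration("scene");K=c["camera_matrix"];T=c["world_from_camera"]
v,u=np.mgrid[0:420,0:560]; P=np.stack([(u-K[0,2])/K[0,0]*d,(v-K[1,2])/K[1,1]*d,d],-1)
b=(P@T[:3,:3].T+T[:3,3]-t)@M
m=(d>0)&(abs(b[...,1])<.06)&(b[...,0]<-.012)&(b[...,0]>-.04)&(b[...,2]>.15)&(b[...,2]<.21)
print(m.sum(),np.percentile(b[m],[5,50,95],axis=0).round(4))
from rig import close_job
print(env.observe()["time_s"]); print(close_job())
E
```

```text
65 [[-0.0319  0.0056  0.1798]
 [-0.0223  0.0113  0.1863]
 [-0.0125  0.0141  0.19  ]]
18.9
the job is handed in; nothing more can be done
None
```

The magnifier is ready: the ring is locked, the kickstand is fully down, and the frame is upright with the gripper still holding the handle. I handed it in at 18.9 s.

- **Lock ring:** I turned it by its peg until it hit the end stop (about 15 N, no further travel). The peg then measured about 9 mm left of centre, as expected for locked, and was still there in the last check before hand-in.
- **Kickstand:** I pushed the foot from behind, over centre, and it snapped down. The foot's position in the picture matches 3.40 rad.
- **Frame:** I lifted it by the handle until the foot met the black pad. The lean measures about −0.01 rad. It is held with a 40 N grip setting and a light forward push of about 9 N.
- **Bottle, box and dish:** They are where they started, within about 3 px. The exception is the last detection of the bottle in the scene camera, which landed on the kickstand pivot by mistake. The picture itself and the top camera both show the bottle in place.

**Disagreement with the tool data:** the fingertips really sat about 37 mm farther back along the tool than stated. My first close on the peg shut on empty air above it without touching anything. I measured the offset in the camera picture and corrected for it from then on.

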